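# Carry a hot crucible in locking pliers and free it on the cooling plate

### The arm

A 6-joint arm with a two-finger parallel gripper is mounted at the origin on the work surface. World frame = base frame: x ahead of the robot, y to its left, z up, the work surface at z = 0. Lengths are in m, angles in rad, forces in N, time in s.
With the tool pointing down it reaches from about 0.275 to 0.825 m from the base axis. Payload 5.2 kg.
Tool frame: the origin (TCP) lies midway between the tips of the shut fingers; the grasp point (between the pads) lies 19 mm behind it; z points along the fingers, y is the direction in which the jaws open and shut (so a half turn about z gives the same grasp; the last joint's range is limited). The gripper opens to 93 mm and grips with 3 to 60 N. Pads are 15 mm wide; open, the fingers measure 128 mm over their backs; the gripper's body (75 mm by 188 mm) begins 65 mm behind the grasp point.
Start: joints at [-1.399, 0.259, 1.535, -0, 1.348, -0.203], TCP at [0.201, -0.512, 0.219] pointing down, gripper open.
Joint ranges: [-3.14, 3.14], [-0.91, 2.08], [0.19, 2.58], [-1.22, 4.36], [0.22, 2.71], [-3.12, 3.12]. Speed limits (rad/s): [2.57, 2.57, 3.14, 3.14, 3.14, 3.14].

### API

Orientations are given as a rotation vector (axis times angle).
In Python, from bench import readout, vision, manip gives the robot as it stands. The module is installed in compiled form; this text tells all that it offers.
- The arm moves only by the tool send_rows, never from a script. Its arguments are lists of equal length, an entry for each row: "offset": the shift along the tool's x, y, z in m, a list of three; "twist": the turn about the tool's z in degrees. In form: {"offset": [[x, y, z], ...], "twist": [twist, ...]}. A call has 1 to 20 rows; each row shifts and turns the pose as measured when the row begins, along the tool's axes as they then stand; what a row does not reach is not made up. A row lasts 1/10 s, in which the tool goes at most 50 mm and 8.59 degrees, less where a joint would pass 70% of its speed; a pose out of reach is approached as far as the arm can. A call with a gripper value outside its range is refused whole. "fingers" is the closure, from -1 (fully open) to 1 (shut), set as the call begins (left out, the last holds). The fingers move at their own pace and stop on an object; "squeeze" is the grip in N (left out, the last holds). Time passes only in rows, so rows that do not move let the fingers close. It gives the time, the measured TCP pose, the force and the opening at its end, in the units of the state.
- readout.observe(): the state, without advancing time (a new reading comes with each control period).
- vision.get_image(name): name is "side" or "top" or "wrist"; returns a dict with "pixels" (480x640x3 uint8, blue, green, red), "camera_matrix" (3x3 intrinsics, pixels), "k1" (the pictures are not rectified: a ray, as slopes to the right and down, at radius r is drawn at 1 + k1 r^2 times it, then the intrinsics apply), "R" (3x3) and "t" (3): a world point X has camera coordinates R X + t; the wrist camera has in their place "T_tool_cam" (4x4, takes a point from camera to tool coordinates, whose origin is the TCP and whose axes are the flange's). Camera axes: x right, y down, z forward; pixel columns grow to the right and rows downward; lengths in m; the calibration is good to about 2 mm. A picture is of the moment at which its call begins: read the wrist's pose just before it. There is no depth.
- manip.close_job(): hands the job in, once; it reports no verdict.
Trained networks look in a picture, given as the dict that the camera call returned (one of the last four; its "shot" number tells which), for a name from the list of things; names that differ only in an ending like _2 or _b are one class to them, and where a whole thing is asked for, a point or a joint stands for the part that bears it (a point fixed in the world has none). Each returns a list of dicts, best first, with "p" (0 to 1); they miss things now and then, are a little off and sometimes report something else, mostly with a low value. They report only what shows in the picture. A call takes as long as a camera call.
- vision.boxes_of(name, picture): "xy" ([column, row] in pixels, amid what is visible of it).
- vision.trace(name, picture): "mask" (480x640 bool, what is visible of it) and "xy" ([column, row] in pixels, amid what is visible of it).
- vision.tip_of(name, picture): "xy" ([column, row] in pixels: a listed point, or the origin of a listed thing).
The state is a dict: "clock": time; "joints": joint angles; "qvel": joint speeds; "effort": joint torques, N m; "position": TCP position; "orientation": TCP orientation; "wrist_force": force on the tool from outside, world axes, zero at the start; "ft_torque": the same for the moment, N m; "width": opening from 0.0 (shut) to 1.0 (fully open).
Only numpy, scipy, OpenCV 4.12 (cv2) and the standard library are available. Lean on these libraries where they do the work, as an engineer would, in place of code of your own. Each camera call takes 0.05 s, during which the arm holds its last target.

### The job

The lidded steel crucible on the square board is straight from the furnace, so touch it with nothing but the locking pliers: take them from their rubber mat, set their open jaws around it and squeeze the handles together until they snap over centre and stay locked on it. Lift it across in the pliers and stand it upright and wholly on the round white plate, then free it there by pressing the release lever. Finally take the opened pliers away and lay them flat on their mat again, leaving everything else on the bench where it stands.

Things in the scene. Friction and masses are not known exactly. Their poses are not given: they have to be found in the camera images.
- pliers_pivot (a point): Steel locking pliers, 200 mm long, 18 mm thick, 0.42 kg, lying on their side; jaws move in the plane of the bench. Point on the jaw pivot, half-way up. Axes of the fixed half: x to the jaws, y to the fixed handle, z up. Balance point x = -23, y = -13 mm. Pick-up place, open or locked: the pivot housing, x = -14 to +6 mm (best -6), flat faces at y = +16 and -22; a grip there squeezes nothing.
- pliers_fixed (a point): Middle of the fixed handle, 75 mm behind the pivot (x = -75, y = +9.5 from pliers_pivot, same axes), half-way up: a bar 13 mm wide along x, outer face at y = +16 mm, from the pivot to x = -95 mm, then the adjusting screw to x = -112 mm.
- pliers_jaws (a point): Point of the fixed half 46 mm ahead of the pivot (y = 0), half-way up, same axes: the crucible's axis comes here when gripped. Fixed jaw: a shallow vee at y = +22 mm. Jaws open, a 44 mm crucible has 11 mm of play across y: it is clear of both jaws with its axis 2 to 9 mm to the -y side of this point (5 best) and within 5 mm of it along x.
- pliers_grip (a point): Middle of the moving handle, 75 mm behind the pivot, half-way up: a 12 mm bar on the -y side, outer face 6 mm beyond; splayed by 0.41 rad when open, about parallel to the fixed handle when locked. Width over both handles here 68 mm open, 36 locked (60 and 36 at 58 mm behind the pivot). Squeezing over centre takes 15 to 20 N here; up to 50 N does no harm.
- pliers_link (a joint): Toggle link between the handles, rad: 0 pliers open, held by a spring; about 0.65 in line (dead centre); 0.73 over centre against its stop: locked, and stays so by itself.
- pliers_tail (a point): Tail of the release lever: a steel strip 4.5 mm thick, 14 mm high, on the inner side of the moving handle; point 128 mm behind the pivot, behind the screw, half-way up. Pressed 10 mm to -y, towards the moving handle (about 4 N), it throws the pliers open. That handle's outer face lies 25 mm further to -y: a pinch over both (27 mm) works it without pushing the pliers away.
- pliers_lever (a joint): Release lever, rad: 0 at rest (sprung), 0.2 pressed fully home; the lock lets go at about 0.15.
- crucible_mid (a point): The crucible: dark steel, straight wall 44 mm in diameter, 38 mm high, with a 47 mm lid and a small knob (57 mm in all), 0.14 kg. This point is on its axis 22 mm above its foot. z up.
- board_top (a point): Square fibre board, 150 x 150 x 4 mm, fixed, on which the crucible stands at the start; centre of its upper face.
- plate_top (a point): Round white ceramic cooling plate, 180 mm in diameter, 4 mm high, fixed; centre of its upper face.
- mat_top (a point): Grey rubber mat, 280 x 170 x 2 mm, fixed, the place of the pliers; centre of its upper face, x along its length.
- beaker: Bystander: glass beaker, 66 mm wide, 85 mm high; origin under its centre.
- small_crucible: Bystander: small open white porcelain crucible, 36 mm; origin under its centre.
- mortar: Bystander: white mortar bowl, 90 mm wide, 50 mm high; origin under its centre.
- wash_bottle: Bystander: white wash bottle, 68 mm wide, 205 mm high; origin under its centre.
- reagent: Bystander: amber bottle, 60 mm wide, 130 mm high; origin under its centre.
- scoop: Bystander: flat steel scoop, 190 mm long; origin under its centre.
- weigh_jar: Bystander: glass weighing jar with lid, 54 mm wide, 59 mm high; origin under its centre.

How it is judged:
On the way, in this order (a step that is already met when the one before it is completed fails the run):
1. the pliers are squeezed over centre and locked on the crucible (value of joint pliers_link above 0.69 rad and horizontal distance between pliers_jaws and crucible_mid below 0.01 m), for 0.2 s.
2. the crucible is lifted clear in the locked pliers (all of step 1 and height (world z) of crucible_mid above 0.042 m), for 0.2 s.
3. the crucible stands on the round plate, the pliers still locked on it (all of step 1 and horizontal distance between crucible_mid and plate_top below 0.068 m and height (world z) of crucible_mid below 0.033 m and angle between crucible_mid's own z axis and vertical below 0.15 rad), for 0.2 s.
4. the release lever is pressed (value of joint pliers_lever above 0.05 rad and horizontal distance between crucible_mid and plate_top below 0.068 m and height (world z) of crucible_mid below 0.033 m and angle between crucible_mid's own z axis and vertical below 0.15 rad).
5. the pliers spring open, the crucible stays on the plate (value of joint pliers_link below 0.15 rad and horizontal distance between crucible_mid and plate_top below 0.068 m and height (world z) of crucible_mid below 0.033 m and angle between crucible_mid's own z axis and vertical below 0.15 rad), for 0.1 s.
At the end, for the whole second after the job is handed in: Crucible at rest on the round plate, upright (0.15 rad), axis within 68 mm of its centre, mid-point under 33 mm high; pliers still and flat (0.12 rad, pivot under 20 mm high) with their pivot within 90 mm of the mat's centre, toggle link under 0.15 rad (open) (all of step 5 and linear speed of each of crucible, pliers below 0.02 m/s and horizontal distance between pliers_pivot and mat_top below 0.09 m and height (world z) of pliers_pivot below 0.02 m and angle between pliers_pivot's own z axis and vertical below 0.12 rad); the robot touches nothing.
It fails at once if the crucible is touched with the fingers or the arm (contact force between any of the fingers, the arm and crucible above 1 N).
It fails at once if the crucible is tipped over (angle between crucible_mid's own z axis and vertical above 0.6 rad).
It fails at once if something else on the bench is shifted by more than 30 mm (distance of any of beaker, small_crucible, mortar, wash_bottle, reagent, scoop, weigh_jar from where it was at the start of the episode above 0.03 m).
It also fails if it takes over 64 s, if anything falls off the work surface, if the arm or the gripper's body presses on something with over 40 N, if the wrist force passes 120 N, or if a joint passes its speed limit or range.

## Working session

There is one attempt and no reset: what is moved stays moved. The work goes in short steps, Python scripts to look and compute and a tool call to move; the robot and the scene stay as the last step left them, time stands still between calls to the robot, and variables do not carry over. Pictures are saved under pics/ and viewed, and the job is handed in when it is done.

Besides the shell and the picture viewer there is one more tool, called after "Call:" as name([rows], argument=value, ...), one row to a line, values as JSON. send_rows: Moves the arm, as the interface text tells. Its arguments: {"type":"object","properties":{"offset":{"type":"array","items":{"type":"array","items":{"type":"number"}}},"twist":{"type":"array","items":{"type":"number"}},"fingers":{"type":"number"},"squeeze":{"type":"number"}},"required":["offset","twist"]}

```bash
mkdir -p pics
cat > h.py <<'E'
import numpy as np, cv2
from scipy.spatial.transform import Rotation as Rn
from bench import readout, vision, manip
def cam(im, st=None):
    K=np.array(im["camera_matrix"]); k1=im["k1"]
    if "R" in im and im["R"] is not None: R=np.array(im["R"]);t=np.array(im["t"])
    else:
        T=np.array(im["T_tool_cam"]); W=np.eye(4); W[:3,:3]=Rn.from_rotvec(st["orientation"]).as_matrix(); W[:3,3]=st["position"]
        M=np.linalg.inv(W@T); R=M[:3,:3]; t=M[:3,3]
    return K,k1,R,t
def ray(c,uv):
    K,k1,R,t=c
    d=cv2.undistortPoints(np.array([[uv]],float),K,np.array([k1,0,0,0,0.]))[0,0]
    d=R.T@np.array([d[0],d[1],1]); return -R.T@t,d
def atz(c,uv,z):
    o,d=ray(c,uv); return o+d*(z-o[2])/d[2]
def proj(c,X):
    K,k1,R,t=c
    return cv2.projectPoints(np.array([X],float),cv2.Rodrigues(R)[0],t,K,np.array([k1,0,0,0,0.]))[0][0,0]
def tri(c1,u1,c2,u2):
    o1,d1=ray(c1,u1);o2,d2=ray(c2,u2);d1/=np.linalg.norm(d1);d2/=np.linalg.norm(d2)
    s=np.linalg.lstsq(np.stack([d1,-d2],1),o2-o1,rcond=None)[0]
    a=o1+s[0]*d1;b=o2+s[1]*d2
    return (a+b)/2,np.linalg.norm(a-b)
E
python3 - <<'E'
from h import *
st=readout.observe(); print({k:np.round(v,3) for k,v in st.items()})
ims={}
for n in ["top","side"]:
    im=vision.get_image(n); ims[n]=im; cv2.imwrite(f"pics/{n}0.png",im["pixels"])
Z=dict(pliers_pivot=.011,pliers_fixed=.011,pliers_jaws=.011,pliers_grip=.011,pliers_tail=.011,crucible_mid=.026,board_top=.004,plate_top=.004,mat_top=.002,beaker=0,small_crucible=0,mortar=0,wash_bottle=0,reagent=0,scoop=0,weigh_jar=0)
for n,z in Z.items():
    o={}
    for k,im in ims.items():
        r=vision.tip_of(n,im)
        if r: o[k]=(r[0]["xy"],r[0]["p"])
    s=n
    for k in o: s+=f" {k} {np.round(o[k][0],1)} p{o[k][1]:.2f} w{np.round(atz(cam(ims[k]),o[k][0],z),3)}"
    print(s)
E
```

```text
{'clock': np.float64(0.0), 'joints': array([-1.399,  0.259,  1.536, -0.   ,  1.348, -0.203]), 'qvel': array([ 0.   , -0.   , -0.001, -0.001,  0.001, -0.   ]), 'effort': array([-1.0000e-03, -4.3731e+01, -2.8400e+01,  7.2000e-02,  4.1000e-02,
       -0.0000e+00]), 'position': array([ 0.201, -0.511,  0.218]), 'orientation': array([-3.085, -0.585, -0.   ]), 'wrist_force': array([0.331, 0.065, 1.669]), 'ft_torque': array([-0.038, -0.002, -0.04 ]), 'width': np.float64(1.002)}
pliers_pivot top [302.5 243.6] p0.62 w[0.515 0.016 0.011] side [310.2 246.4] p0.80 w[0.518 0.028 0.011]
pliers_fixed top [303.7 276.6] p0.95 w[0.436 0.014 0.011] side [275.6 254. ] p0.79 w[0.445 0.006 0.011]
pliers_jaws top [298.  222.6] p0.98 w[0.566 0.027 0.011] side [327.  246.2] p0.98 w[0.554 0.029 0.011]
pliers_grip top [327.6 261. ] p0.75 w[ 0.472 -0.043  0.011] side [280.6 270.8] p0.77 w[ 0.457 -0.039  0.011]
pliers_tail top [329.3 287.1] p0.61 w[ 0.411 -0.047  0.011] side [256.7 275.5] p0.51 w[ 0.408 -0.052  0.011]
crucible_mid top [208.5 210.1] p0.76 w[0.596 0.24  0.026] side [341.9 174.7] p0.92 w[0.591 0.237
[... 334 characters left out ...]
50.3] p0.83 w[0.748 0.011 0.   ] side [415.1 257.1] p0.72 w[0.742 0.009 0.   ]
small_crucible top [172.7 288.7] p0.61 w[0.409 0.329 0.   ] side [264.8 157.5] p0.46 w[0.406 0.325 0.   ]
mortar top [301.  243.7] p0.75 w[0.515 0.02  0.   ] side [414.5 300.8] p0.98 w[ 0.728 -0.106  0.   ]
wash_bottle top [244.4 152.6] p0.91 w[0.744 0.16  0.   ] side [412.4 206.3] p0.60 w[0.752 0.16  0.   ]
reagent top [394.5 141.6] p0.65 w[ 0.767 -0.212  0.   ] side [440.1 351.8] p0.68 w[ 0.763 -0.224  0.   ]
scoop top [472.2 327.3] p0.78 w[ 0.315 -0.381  0.   ] side [196.4 437. ] p0.62 w[ 0.325 -0.391  0.   ]
weigh_jar top [161.3 157.7] p0.59 w[ 0.733  0.367 -0.   ] side [394.2 149.5] p0.83 w[0.727 0.358 0.   ]
```

View pics/top0.png

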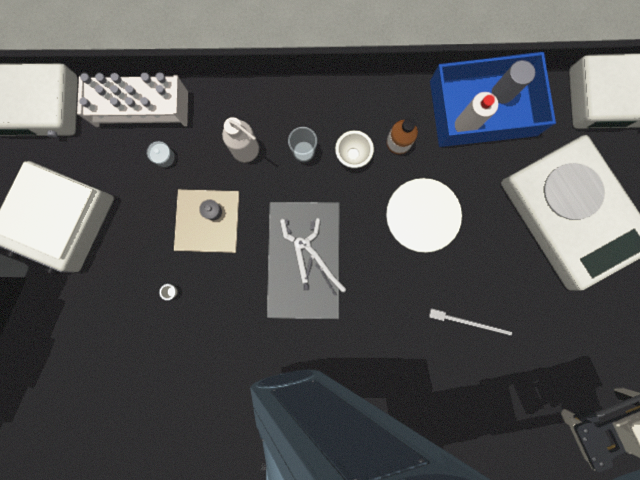

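View pics/side0.png

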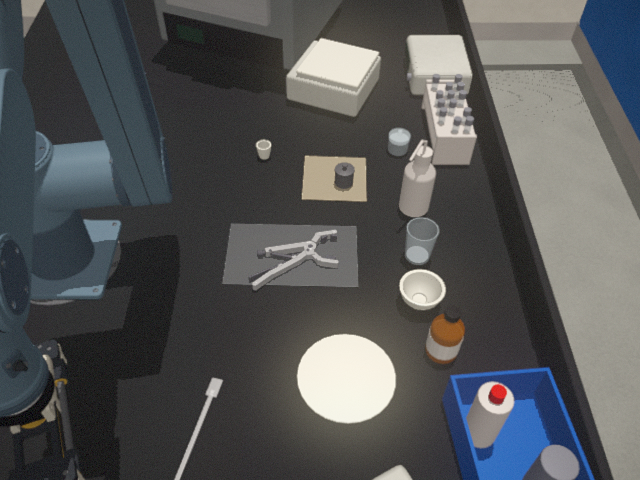

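The pictures agree with the networks: the pliers lie on the grey mat with the pivot near (302,243) in the top view and the jaws pointing away from the robot. The crucible is at (209,210) on the board and the plate at (424,214). The top-view "mortar" hit was false, since the mortar is really at (354,150).

```bash
cat >> h.py <<'E'
def yaw(st):
    R=Rn.from_rotvec(st["orientation"]).as_matrix(); return np.arctan2(R[1,0],R[0,0])
def plan(target,yw,n=None,st=None):
    "simultaneous rows: offset in tool frame with axes turning"
    st=st or readout.observe(); R=Rn.from_rotvec(st["orientation"]).as_matrix()
    d=np.array(target)-st["position"]; y0=yaw(st); dy=(yw-y0+np.pi)%(2*np.pi)-np.pi
    off=R.T@d
    print("yaw0 %.3f twist_total deg %.2f  off(now axes) %s"%(y0,-np.degrees(dy),np.round(off,4)))
    c,s=np.cos(yw),np.sin(yw); R2=np.array([[c,s,0],[s,-c,0],[0,0,-1]])
    print("off(after twist)",np.round(R2.T@d,4))
E
python3 - <<'E'
from h import *
im=vision.get_image("wrist"); print(np.round(im["T_tool_cam"],3)); print(im["camera_matrix"])
plan([.47,.01,.30],.12)
E
```

```text
[[ 0.001 -0.968 -0.253  0.068]
 [ 1.     0.001  0.    -0.001]
 [-0.    -0.253  0.968 -0.167]
 [ 0.     0.     0.     1.   ]]
[[333.9535273    0.         318.16112364]
 [  0.         333.9535273  238.91374003]
 [  0.           0.           1.        ]]
yaw0 0.375 twist_total deg 14.60  off(now axes) [ 0.441  -0.3872 -0.0813]
off(after twist) [ 0.3292 -0.4859 -0.0814]
```

Call:
send_rows([
  [0,0,0],
  [0,0,0],
  [0.024,-0.035,0],
  [0.024,-0.035,0],
  [0.024,-0.035,0],
  [0.024,-0.035,0],
  [0.024,-0.035,0],
  [0.024,-0.035,0],
  [0.024,-0.035,0],
  [0.024,-0.035,0],
  [0.024,-0.035,0],
  [0.024,-0.035,0],
  [0.024,-0.035,0],
  [0.024,-0.035,0.01],
  [0.024,-0.035,0.01],
  [0.0,0,0],
], twist=[7.3,7.3,0,0,0,0,0,0,0,0,0,0,0,0,0,0], fingers=-1)

```text
clock: 3.35
position: [0.4724, -0.01, 0.1989]
orientation: [3.132, 0.161, 0.013]
wrist_force: [-0.3, -1.0, 0.3]
width: 0.997
```

```bash
cat > meas.py <<'E'
from h import *
import sys
def look(tag,names,zs,cams=("wrist",),save=True):
    out={}
    for k in cams:
        st=readout.observe(); im=vision.get_image(k); c=cam(im,st)
        if save: cv2.imwrite(f"pics/{k}_{tag}.png",im["pixels"])
        for n,z in zip(names,zs):
            r=vision.tip_of(n,im)
            if r:
                w=atz(c,r[0]["xy"],z); out[k,n]=w
                print(k,n,np.round(r[0]["xy"],1),"p%.2f"%r[0]["p"],np.round(w,4))
    return out
E
python3 - <<'E'
from meas import *
st=readout.observe(); print(st["position"],yaw(st),st["clock"])
look("1",["pliers_pivot","pliers_fixed","pliers_jaws","pliers_grip","pliers_tail","mat_top","crucible_mid","plate_top"],[.011]*5+[.002,.026,.004])
E
```

```text
[ 0.47242538 -0.01002231  0.19889169] 0.10298422148967169 3.35
wrist pliers_pivot [291.6 173.7] p0.61 [0.5169 0.0216 0.011 ]
wrist pliers_fixed [291.9 244.3] p0.88 [0.4407 0.0148 0.011 ]
wrist pliers_grip [337.  236.9] p0.95 [ 0.4541 -0.0336  0.011 ]
wrist pliers_tail [349.4 282.9] p0.73 [ 0.4021 -0.0539  0.011 ]
wrist mat_top [293.8 209. ] p0.60 [0.4785 0.0166 0.002 ]
wrist crucible_mid [69.9 68.3] p0.66 [0.5942 0.2363 0.026 ]
wrist plate_top [579.5 140.4] p0.55 [ 0.5832 -0.2778  0.004 ]
```

View pics/wrist_1.png

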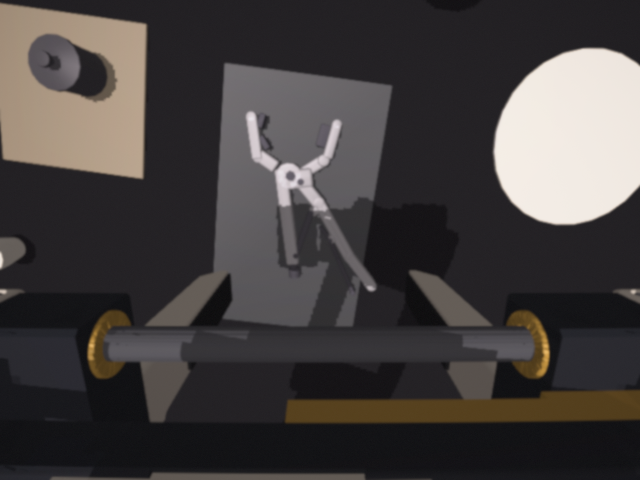

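Run:
```python
from h import *
plan([.5115,.0175,.12],.2)
```

```text
yaw0 0.095 twist_total deg -5.99  off(now axes) [ 0.0423 -0.0297  0.0803]
off(after twist) [ 0.0458 -0.0244  0.0802]
```

Call:
send_rows([
  [0,0,0],
  [0.023,-0.012,0.04],
  [0.023,-0.012,0.04],
  [0,0,0],
  [0,0,0],
], twist=[-6,0,0,0,0])

```text
clock: 4.3
position: [0.5154, 0.0121, 0.121]
orientation: [3.115, 0.307, 0.023]
wrist_force: [0.0, 0.6, 0.6]
width: 1.001
```

Run:
```python
from meas import *
st=readout.observe(); print(st["position"],yaw(st),st["clock"])
look("2",["pliers_pivot","pliers_fixed","pliers_jaws","pliers_grip","pliers_tail"],[.011]*5)
```

```text
[0.51544388 0.0121408  0.12098477] 0.19658300962479788 4.3
wrist pliers_pivot [301.2 232.8] p0.93 [0.5156 0.0258 0.011 ]
wrist pliers_fixed [299.3 315.4] p0.82 [0.4397 0.0134 0.011 ]
wrist pliers_jaws [ 41. 111.] p0.75 [0.5727 0.2446 0.011 ]
wrist pliers_grip [353.5 309.9] p0.66 [ 0.4543 -0.0338  0.011 ]
wrist pliers_tail [364.6 362.2] p0.47 [ 0.4036 -0.0561  0.011 ]
```

View pics/wrist_2.png

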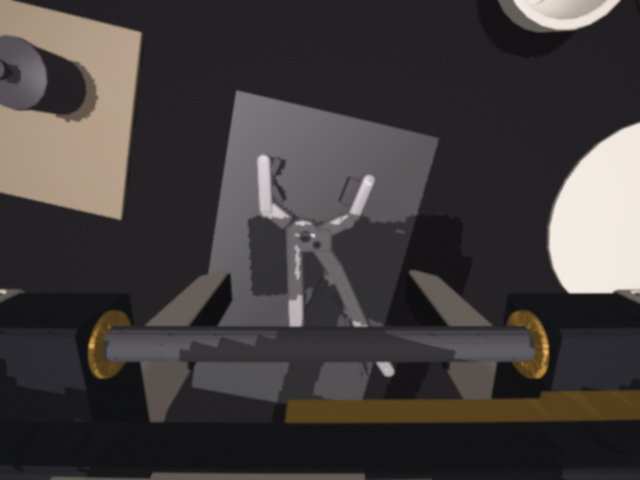

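```bash
cat >> h.py <<'E'
def overlay(fn,out,c,piv,th,zt,open_=True,extra=(),scale=1,crop=None):
    im=cv2.imread(fn); S=2; im=cv2.resize(im,None,fx=S,fy=S)
    def W(x,y,z): return np.array([piv[0]+np.cos(th)*x-np.sin(th)*y,piv[1]+np.sin(th)*x+np.cos(th)*y,z])
    def line(a,b,col):
        p=[tuple(int(v) for v in proj(c,W(*q))*S) for q in (a,b)]; cv2.line(im,p[0],p[1],col,1)
    line((-.095,.016,zt),(0.006,.016,zt),(0,0,255)); line((-.095,.003,zt),(0,.003,zt),(0,0,255))
    line((-.014,-.022,zt),(.006,-.022,zt),(0,255,0)); line((-.014,.016,zt),(.006,.016,zt),(0,255,0))
    line((.03,.022,zt),(.06,.022,zt),(255,0,0)); line((0,-.004,zt),(0,.004,zt),(255,255,0)); line((-.004,0,zt),(.004,0,zt),(255,255,0))
    line((.046,-.004,zt),(.046,.004,zt),(255,255,0)); line((-.128,-.01,zt),(-.128,.01,zt),(255,255,0))
    for X in extra:
        p=tuple(int(v) for v in proj(c,X)*S); cv2.circle(im,p,4,(0,255,255),1)
    if crop: x0,y0,x1,y1=crop; im=im[y0*S:y1*S,x0*S:x1*S]
    cv2.imwrite(out,im)
E
python3 - <<'E'
from h import *
st=readout.observe(); im=vision.get_image("wrist"); c=cam(im,st); cv2.imwrite("pics/a.png",im["pixels"])
import pickle; pickle.dump(c,open("c2.pkl","wb"))
print(atz(c,(304,237),.02),atz(c,(301,233),.011),yaw(st))
overlay("pics/a.png","pics/ov2.png",c,atz(c,(304,237),.02),.2,.02,crop=(150,100,500,390))
E
```

```text
[0.51522049 0.02286803 0.02      ] [0.51604702 0.02588306 0.011     ] 0.19615497064656082
```

View pics/ov2.png

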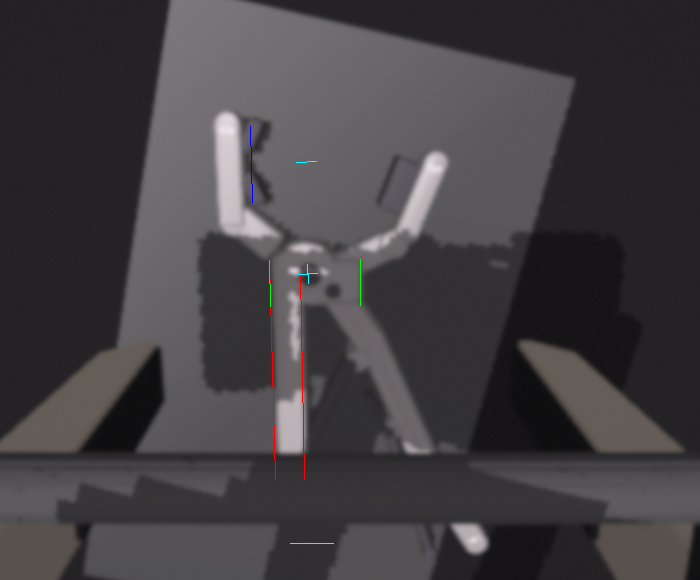

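Run:
```python
from h import *
plan([.5097,.0189,.006],.2)
```

```text
yaw0 0.196 twist_total deg -0.21  off(now axes) [-0.0068 -0.0094  0.1161]
off(after twist) [-0.0048 -0.0078  0.1163]
```

Call:
send_rows([
  [-0.007,-0.009,0.02],
  [0,0,0.03],
  [0,0,0.03],
  [0,0,0.015],
  [0,0,0],
], twist=[0,0,0,0,0])

```text
clock: 5.15
position: [0.5128, 0.0174, 0.0299]
orientation: [3.111, 0.304, 0.047]
wrist_force: [-0.4, 0.6, -0.6]
width: 0.999
```

Run:
```python
from h import *
plan([.5097,.0189,.006],.2)
st=readout.observe(); im=vision.get_image("wrist"); c=cam(im,st); cv2.imwrite("pics/a3.png",im["pixels"])
print(np.round(Rn.from_rotvec(st["orientation"]).as_matrix(),3), st["position"])
```

```text
yaw0 0.195 twist_total deg -0.27  off(now axes) [-0.0034 -0.0025  0.0237]
off(after twist) [-0.0027 -0.0021  0.0239]
[[ 0.981  0.194  0.031]
 [ 0.194 -0.981 -0.013]
 [ 0.028  0.019 -0.999]] [0.51276685 0.01736047 0.02986231]
```

View pics/a3.png

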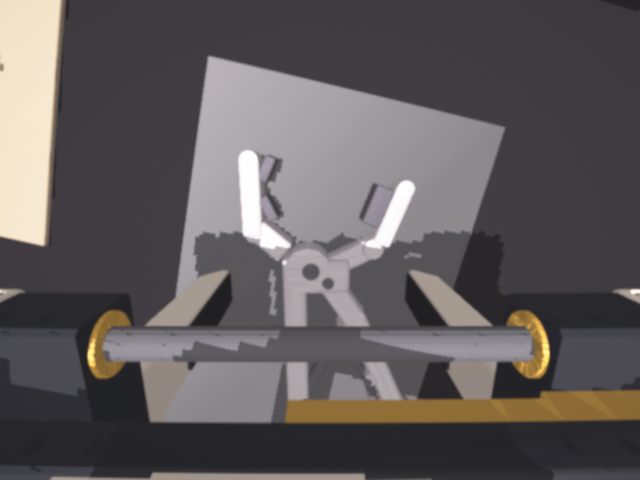

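Call:
send_rows([
  [-0.003,-0.0015,0.006],
  [0,0,0.006],
  [0,0,0.006],
  [0,0,0.005],
  [0,0,0],
  [0,0,0],
], twist=[0,0,0,0,0,0])

```text
clock: 5.8
position: [0.5137, 0.0173, 0.0099]
orientation: [3.108, 0.304, 0.06]
wrist_force: [-0.4, 0.4, -0.1]
width: 1.001
```

Run:
```python
from h import *
plan([.5097,.0189,.006],.2)
st=readout.observe()
print(np.round(Rn.from_rotvec(st["orientation"]).as_matrix()[:,2],3), st["position"])
```

```text
yaw0 0.195 twist_total deg -0.26  off(now axes) [-0.0037 -0.0024  0.0037]
off(after twist) [-0.0036 -0.0023  0.0039]
[ 0.04  -0.014 -0.999] [0.51368488 0.0173136  0.00986286]
```

Call:
send_rows([
  [-0.004,-0.002,0.004],
  [0,0,0.001],
], twist=[0,0])

```text
clock: 6.0
position: [0.5095, 0.0185, 0.0046]
orientation: [3.108, 0.304, 0.06]
wrist_force: [-0.2, -0.2, -0.3]
width: 0.999
```

Call:
send_rows([
  [0,0,0],
  [0,0,0],
  [0,0,0],
  [0,0,0],
  [0,0,0],
], twist=[0,0,0,0,0], fingers=1, squeeze=35)

```text
clock: 6.5
position: [0.5096, 0.0185, 0.0047]
orientation: [3.108, 0.304, 0.061]
wrist_force: [0.1, 1.0, 0.1]
width: 0.618
```

Run:
```python
from h import *
st=readout.observe()
print(np.round(Rn.from_rotvec(st["orientation"]).as_matrix()[:,2],3), st["position"],yaw(st))
```

```text
[ 0.041 -0.014 -0.999] [0.50962359 0.01850486 0.00470232] 0.19547462620513864
```

Call:
send_rows([
  [0,0,0],
  [0,0,0],
  [0,0,0],
  [0,0,0],
  [0,0,0],
], twist=[0,0,0,0,0])

```text
clock: 7.0
position: [0.5099, 0.0183, 0.0048]
orientation: [3.108, 0.304, 0.062]
wrist_force: [-0.2, -0.1, 0.1]
width: 0.406
```

Call:
send_rows([
  [0,0,-0.01],
  [0,0,-0.02],
  [0,0,-0.02],
  [0,0,-0.02],
  [0,0,0],
], twist=[0,0,0,0,0])

```text
clock: 7.5
position: [0.5033, 0.0204, 0.076]
orientation: [3.111, 0.304, 0.049]
wrist_force: [0.9, -1.0, -4.8]
width: 0.408
```

Run:
```python
from h import *
st=readout.observe()
print(np.round(Rn.from_rotvec(st["orientation"]).as_matrix()[:,2],3), st["position"],yaw(st))
im=vision.get_image("side"); cv2.imwrite("pics/s4.png",im["pixels"])
im=vision.get_image("wrist"); cv2.imwrite("pics/w4.png",im["pixels"])
```

```text
[ 0.033 -0.012 -0.999] [0.50329319 0.0203724  0.07601823] 0.1950014717955184
```

View pics/s4.png

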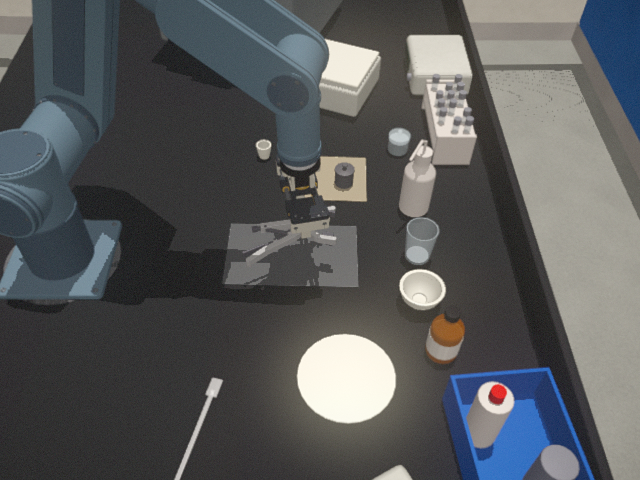

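View pics/w4.png

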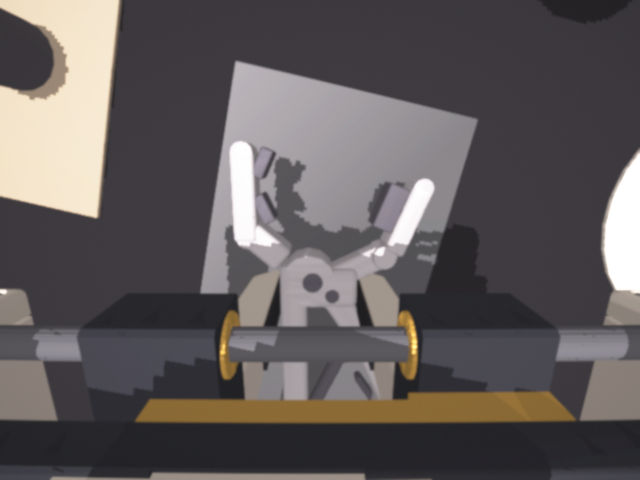

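Call:
send_rows([
  [0,0,0],
  [0,0,0],
  [-0.004,-0.02,0],
  [-0.005,-0.03,0],
  [-0.005,-0.03,0],
  [-0.005,-0.03,0],
  [-0.005,-0.03,0],
  [-0.004,-0.03,0],
  [-0.004,-0.03,0],
  [0,-0.018,0],
  [0,0,0],
  [0,0,0],
], twist=[5.6,5.6,0,0,0,0,0,0,0,0,0,0])

```text
clock: 8.8
position: [0.4586, 0.2447, 0.0527]
orientation: [3.127, -0.019, -0.002]
wrist_force: [0.8, -0.2, -3.3]
width: 0.407
```

Run:
```python
from meas import *
st=readout.observe()
print(np.round(Rn.from_rotvec(st["orientation"]).as_matrix(),3), st["position"],yaw(st))
look("5",["pliers_pivot","pliers_fixed","pliers_jaws","crucible_mid","board_top"],[.07]*3+[.026,.004])
look("5",["crucible_mid","board_top"],[.026,.004],cams=("top","side"))
```

```text
[[ 1.    -0.012 -0.001]
 [-0.012 -1.    -0.015]
 [-0.001  0.015 -1.   ]] [0.45855038 0.24474195 0.05274449] -0.012168220150712283
wrist pliers_pivot [312.  276.6] p0.66 [0.4691 0.2479 0.07  ]
wrist pliers_fixed [299.5 402.6] p0.56 [0.3976 0.2557 0.07  ]
wrist crucible_mid [332.8  16.6] p0.88 [0.594  0.2353 0.026 ]
wrist board_top [304.2  71.6] p0.92 [0.5728 0.251  0.004 ]
top crucible_mid [210.  209.6] p0.85 [0.5968 0.2368 0.026 ]
top board_top [205.9 218.7] p0.93 [0.5781 0.2518 0.004 ]
side crucible_mid [340.3 174.5] p0.88 [0.5877 0.2374 0.026 ]
side board_top [332.5 179.1] p0.64 [0.5704 0.2451 0.004 ]
```

View pics/wrist_5.png

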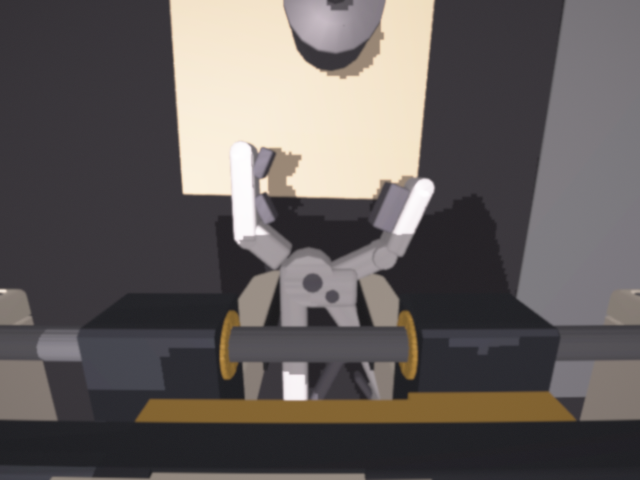

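View pics/side_5.png

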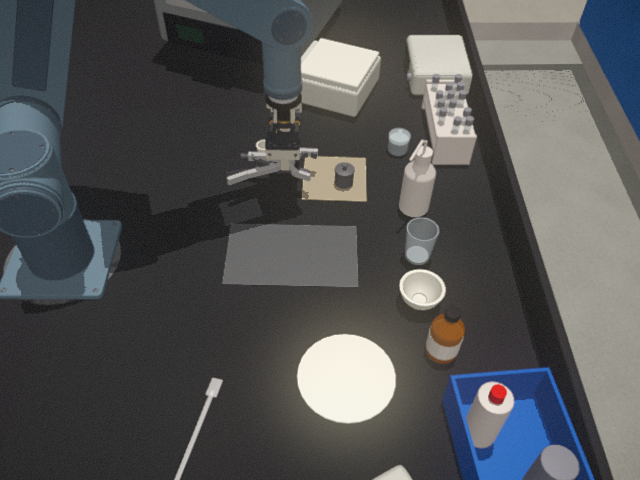

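Run:
```python
from h import *
st=readout.observe(); im=vision.get_image("wrist"); c=cam(im,st); cv2.imwrite("pics/a5.png",im["pixels"])
p=atz(c,(312.5,283),.068); print(p, p-st["position"])
overlay("pics/a5.png","pics/ov5.png",c,p,yaw(st)+.005,.068,crop=(150,100,500,390))
plan([p[0]*0+.594-.052-.03,.237+.0017,.018],0)
```

```text
[0.46570474 0.24776164 0.068     ] [0.00582668 0.00297329 0.01376028]
yaw0 -0.014 twist_total deg -0.79  off(now axes) [0.0522 0.0049 0.0364]
off(after twist) [0.0522 0.0062 0.0362]
```

View pics/ov5.png

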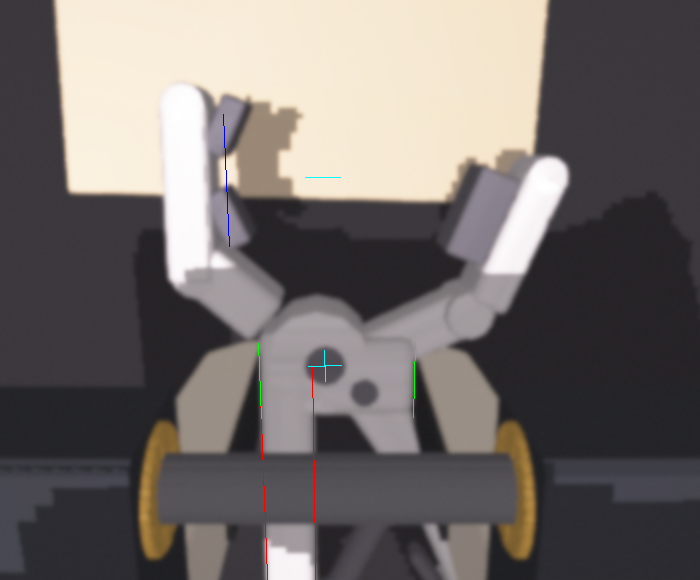

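Call:
send_rows([
  [0.004,0.003,0.008],
  [0.004,0.002,0.01],
  [0.004,0,0.01],
  [0,0,0.004],
  [0,0,0],
], twist=[0,0,0,0,0])

```text
clock: 9.95
position: [0.4728, 0.2385, 0.0188]
orientation: [3.128, -0.022, 0.001]
wrist_force: [0.4, -0.5, -4.2]
width: 0.402
```

Run:
```python
from meas import *
st=readout.observe()
print(np.round(Rn.from_rotvec(st["orientation"]).as_matrix()[:,2],3), st["position"],yaw(st))
look("6",["crucible_mid","board_top"],[.026,.004])
o=look("6",["crucible_mid","board_top"],[.026,.004],cams=("top","side"))
```

```text
[ 0.001 -0.014 -1.   ] [0.47283552 0.23848432 0.01876852] -0.01395021324504476
wrist crucible_mid [321.1  23.4] p0.87 [0.594  0.2358 0.026 ]
wrist board_top [289.2  85.1] p0.66 [0.5737 0.2516 0.004 ]
top crucible_mid [210.8 211. ] p0.71 [0.5933 0.2348 0.026 ]
top board_top [207.1 223. ] p0.68 [0.5675 0.2487 0.004 ]
side crucible_mid [341.6 176.1] p0.58 [0.5906 0.2319 0.026 ]
side board_top [297.4 174.3] p0.60 [0.4868 0.2611 0.004 ]
```

View pics/wrist_6.png

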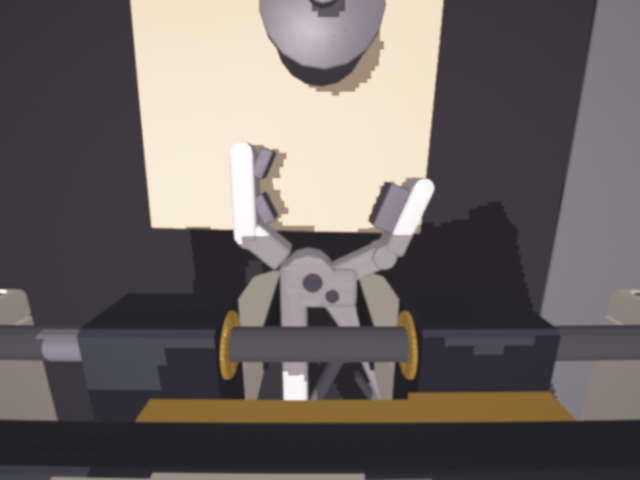

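```bash
python3 -c "
import cv2
for k,b in (('side',(220,120,400,240)),('top',(150,160,270,310))):
    a=cv2.imread(f'pics/{k}_6.png');x0,y0,x1,y1=b
    cv2.imwrite(f'pics/{k}_6c.png',cv2.resize(a[y0:y1,x0:x1],None,fx=4,fy=4))"
```

```text
(no output)
```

View pics/side_6c.png

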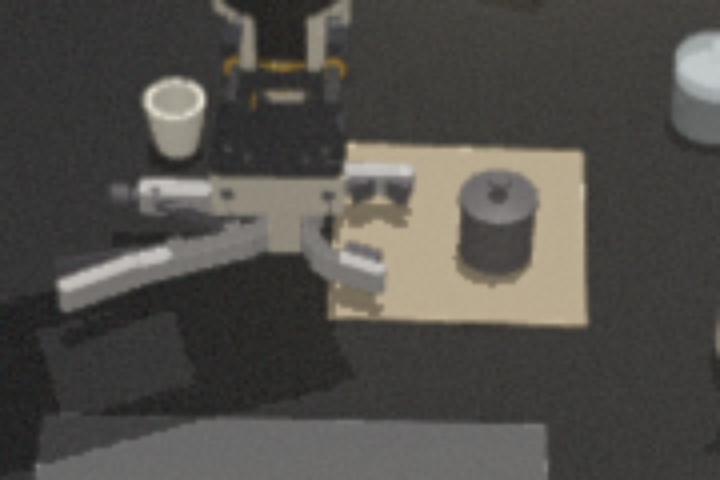

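Call:
send_rows([
  [0.01,0,0.001],
  [0.015,0,0.001],
  [0.015,0,0],
  [0,0,0],
  [0,0,0],
], twist=[0,0,0,0,0])

```text
clock: 10.9
position: [0.517, 0.2386, 0.0191]
orientation: [3.129, -0.02, 0.009]
wrist_force: [0.2, -0.2, -5.1]
width: 0.406
```

Run:
```python
from meas import *
st=readout.observe()
print(np.round(Rn.from_rotvec(st["orientation"]).as_matrix()[:,2],3), st["position"],yaw(st))
look("7",["crucible_mid","pliers_jaws"],[.026,.028])
```

```text
[ 0.006 -0.013 -1.   ] [0.51697557 0.23856198 0.01906404] -0.013028668126222503
wrist crucible_mid [323.5 128.7] p0.96 [0.5953 0.2353 0.026 ]
```

View pics/wrist_7.png

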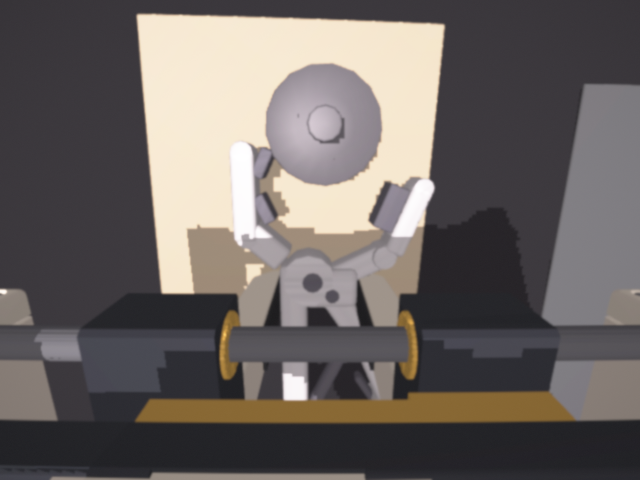

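Call:
send_rows([
  [0.008,0,0.002],
  [0.009,0,0.002],
  [0.008,0,0.002],
  [0,0,0.003],
  [0,0,0],
], twist=[0,0,0,0,0])

```text
clock: 11.55
position: [0.5428, 0.2383, 0.0094]
orientation: [3.129, -0.019, 0.008]
wrist_force: [-0.7, 0.0, -4.2]
width: 0.404
```

Run:
```python
from meas import *
st=readout.observe()
print(np.round(Rn.from_rotvec(st["orientation"]).as_matrix()[:,2],3), st["position"],yaw(st))
look("8",["crucible_mid","pliers_jaws"],[.026,.02])
im=vision.get_image("side"); cv2.imwrite("pics/s8c.png",cv2.resize(im["pixels"][120:240,220:400],None,fx=4,fy=4))
```

```text
[ 0.005 -0.013 -1.   ] [0.54279115 0.23830095 0.00942754] -0.012063787680804025
wrist crucible_mid [323.5 190.2] p0.65 [0.5941 0.2356 0.026 ]
```

View pics/wrist_8.png

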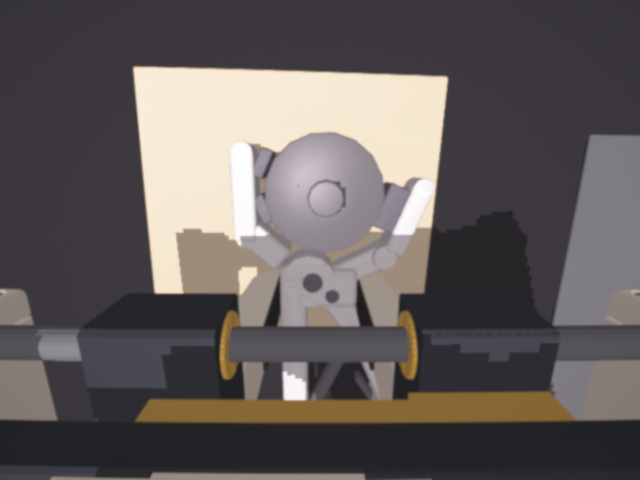

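View pics/s8c.png

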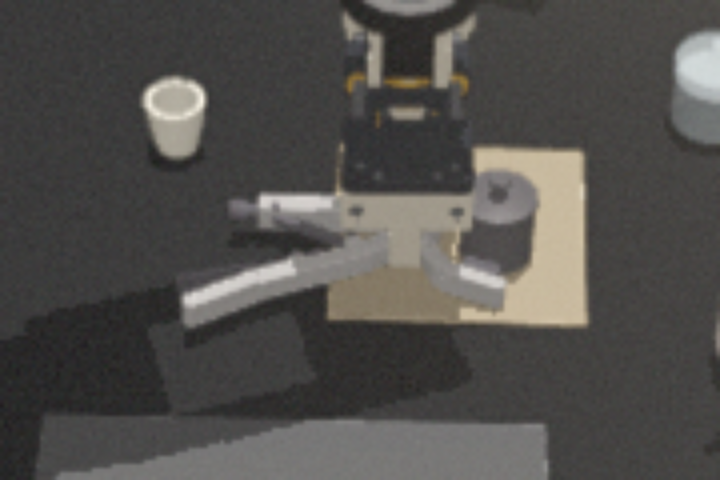

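Call:
send_rows([
  [0,0,0.001],
  [0,0,0],
  [0,0,0],
  [0,0,0],
], twist=[0,0,0,0], fingers=-0.1)

```text
clock: 12.15
position: [0.5441, 0.239, 0.0114]
orientation: [3.13, -0.018, 0.016]
wrist_force: [-0.9, -0.0, 0.0]
width: 0.55
```

Call:
send_rows([
  [0,0,-0.02],
  [0,0,-0.03],
  [0,0,-0.03],
  [0,0,0],
  [0,0,0],
], twist=[0,0,0,0,0], fingers=-1)

```text
clock: 12.65
position: [0.543, 0.2399, 0.0943]
orientation: [3.13, -0.018, 0.016]
wrist_force: [0.3, -1.3, -0.3]
width: 0.932
```

Run:
```python
from meas import *
st=readout.observe()
print(np.round(Rn.from_rotvec(st["orientation"]).as_matrix()[:,2],3), st["position"],yaw(st))
look("9",["crucible_mid","pliers_jaws","pliers_pivot","pliers_fixed","pliers_grip"],[.026]+[.013]*4)
im=vision.get_image("side"); cv2.imwrite("pics/s9c.png",cv2.resize(im["pixels"][120:240,220:400],None,fx=4,fy=4))
```

```text
[ 0.01  -0.012 -1.   ] [0.5430005  0.23993903 0.0943462 ] -0.011191574937903261
wrist crucible_mid [320.8 176.4] p0.70 [0.5952 0.2368 0.026 ]
wrist pliers_pivot [312.6 237.1] p0.74 [0.5486 0.2432 0.013 ]
wrist pliers_fixed [303.9 326.7] p0.72 [0.4729 0.2515 0.013 ]
wrist pliers_grip [368.4 320.6] p0.69 [0.4775 0.1985 0.013 ]
```

View pics/wrist_9.png

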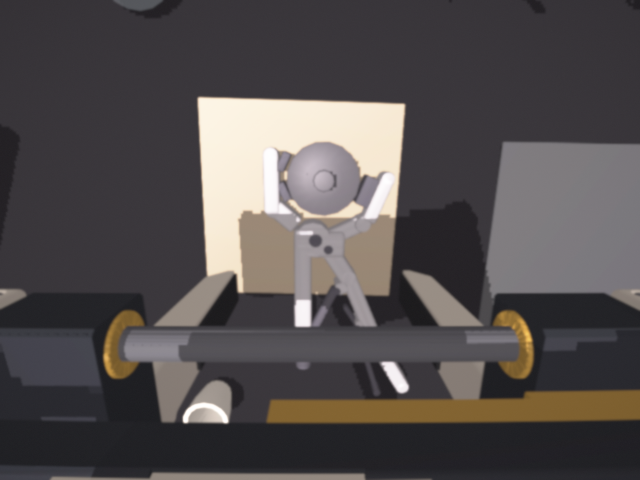

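View pics/s9c.png

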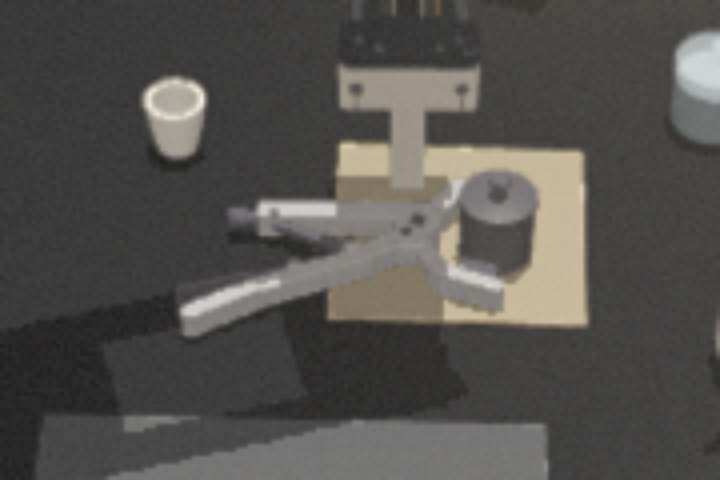

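Call:
send_rows([
  [-0.02,0.005,0],
  [-0.022,0.005,0],
  [-0.022,0.004,0.01],
  [0,0,0.02],
  [0,0,0.02],
  [0,0,0],
], twist=[0,0,0,0,0,0])

```text
clock: 13.6
position: [0.4752, 0.2249, 0.0388]
orientation: [3.128, -0.018, 0.007]
wrist_force: [-0.9, -0.1, -1.2]
width: 1.001
```

Run:
```python
from meas import *
st=readout.observe()
print(np.round(Rn.from_rotvec(st["orientation"]).as_matrix()[:,2],3), st["position"],yaw(st))
plan([.479,.2255,.005],-.01)
look("10",["crucible_mid","pliers_pivot"],[.026]+[.013]*4)
```

```text
[ 0.004 -0.013 -1.   ] [0.47517322 0.2249262  0.03883212] -0.011555972567084832
yaw0 -0.012 twist_total deg -0.09  off(now axes) [ 0.0037 -0.0011  0.0338]
off(after twist) [ 0.0038 -0.0006  0.0338]
wrist crucible_mid [291.5  44.5] p0.87 [0.5942 0.2365 0.026 ]
wrist pliers_pivot [284.2 140.4] p0.65 [0.5497 0.2427 0.013 ]
```

View pics/wrist_10.png

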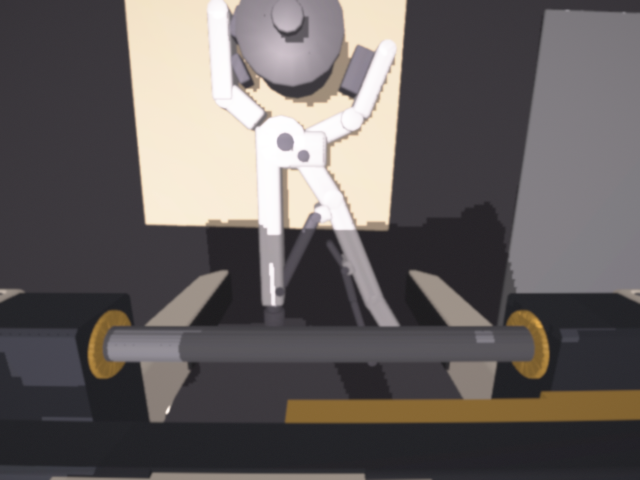

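Call:
send_rows([
  [0.003,0,0.01],
  [0,0,0.012],
  [0,0,0.01],
  [0,0,0],
  [0,0,0],
], twist=[0,0,0,0,0], fingers=-0.55)

```text
clock: 14.25
position: [0.4842, 0.2257, 0.0089]
orientation: [3.131, -0.019, 0.023]
wrist_force: [-0.1, 0.4, 0.2]
width: 0.775
```

Run:
```python
from meas import *
st=readout.observe()
print(np.round(Rn.from_rotvec(st["orientation"]).as_matrix()[:,2],3), st["position"],yaw(st))
im=vision.get_image("wrist"); cv2.imwrite("pics/w11.png",im["pixels"])
```

```text
[ 0.014 -0.011 -1.   ] [0.48423901 0.22565243 0.00890472] -0.011758029253973137
```

View pics/w11.png

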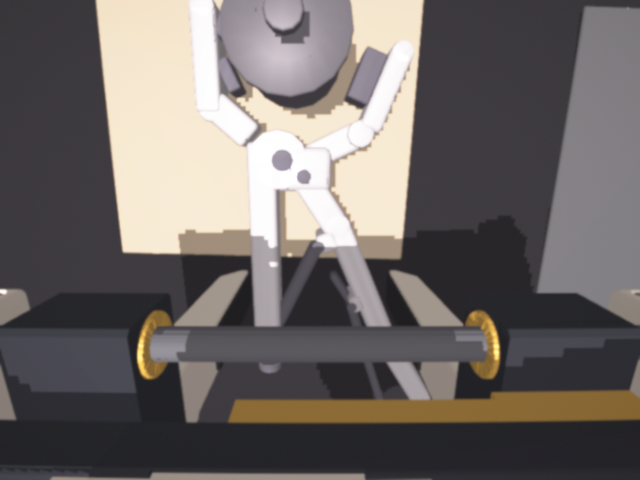

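Call:
send_rows([
  [-0.006,0,0.003],
  [0,0,0],
], twist=[0,0], fingers=-0.4, squeeze=45)

```text
clock: 14.5
position: [0.4786, 0.2257, 0.0063]
orientation: [3.131, -0.019, 0.025]
wrist_force: [-1.8, 0.2, -1.4]
width: 0.707
```

Call:
send_rows([
  [0,-0.003,0],
  [0,0,0],
], twist=[0,0], fingers=-0.27)

```text
clock: 14.7
position: [0.4775, 0.2285, 0.0063]
orientation: [3.13, -0.019, 0.022]
wrist_force: [0.3, 0.4, -0.4]
width: 0.643
```

Call:
send_rows([
  [0,-0.003,0],
  [0,0,0],
], twist=[0,0], fingers=-0.14)

```text
clock: 14.9
position: [0.4773, 0.2317, 0.0063]
orientation: [3.13, -0.019, 0.022]
wrist_force: [-0.8, 1.2, -0.5]
width: 0.575
```

Run:
```python
from meas import *
st=readout.observe()
print(np.round(Rn.from_rotvec(st["orientation"]).as_matrix()[:,2],3), st["position"],yaw(st))
im=vision.get_image("wrist"); cv2.imwrite("pics/w12.png",im["pixels"])
```

```text
[ 0.014 -0.012 -1.   ] [0.47732596 0.23172142 0.00627431] -0.012117370840529083
```

View pics/w12.png

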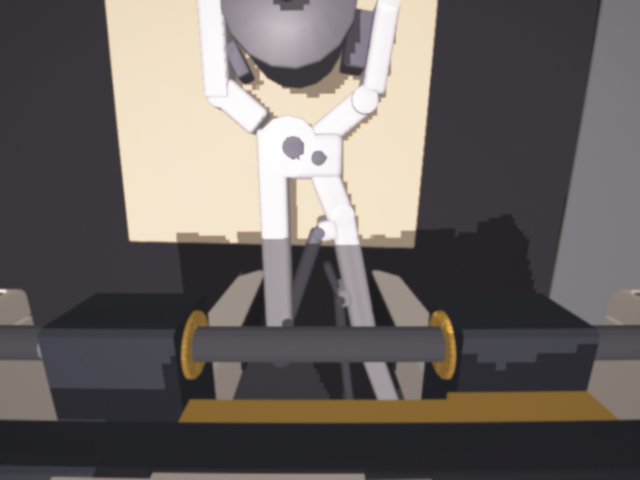

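Handles are closing evenly and the jaws are nearing the crucible wall. I'll keep squeezing.

Call:
send_rows([
  [0,-0.003,0],
  [0,0,0],
], twist=[0,0], fingers=-0.01)

```text
clock: 15.15
position: [0.4771, 0.2348, 0.0062]
orientation: [3.13, -0.019, 0.021]
wrist_force: [-0.2, 0.2, -0.7]
width: 0.511
```

Call:
send_rows([
  [0,-0.003,0],
  [0,0,0],
], twist=[0,0], fingers=0.12)

```text
clock: 15.35
position: [0.4767, 0.238, 0.0061]
orientation: [3.13, -0.019, 0.02]
wrist_force: [-0.8, 2.6, -0.8]
width: 0.447
```

Call:
send_rows([
  [0,-0.003,0],
  [0,0,0],
  [0,0,0],
], twist=[0,0,0], fingers=0.4)

```text
clock: 15.65
position: [0.4769, 0.2416, 0.0061]
orientation: [3.13, -0.019, 0.02]
wrist_force: [-0.9, -2.2, 0.2]
width: 0.38
```

Run:
```python
from meas import *
st=readout.observe()
print(np.round(Rn.from_rotvec(st["orientation"]).as_matrix()[:,2],3), st["position"],yaw(st))
im=vision.get_image("wrist"); cv2.imwrite("pics/w13.png",im["pixels"])
im=vision.get_image("side"); cv2.imwrite("pics/s13c.png",cv2.resize(im["pixels"][120:240,220:400],None,fx=4,fy=4))
```

```text
[ 0.013 -0.012 -1.   ] [0.47689758 0.24163895 0.00609875] -0.01202190338925802
```

View pics/w13.png

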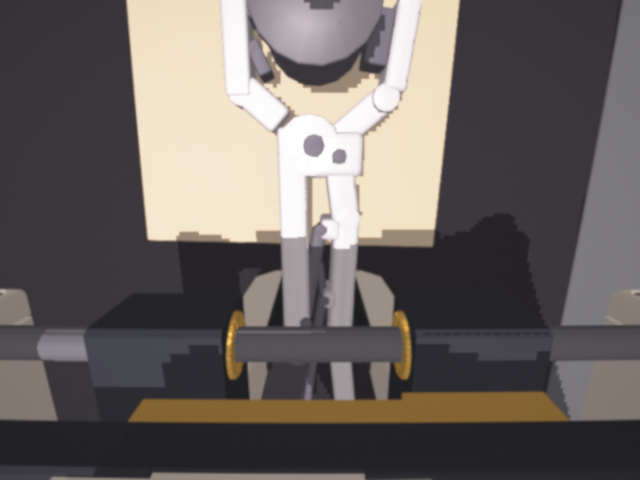

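View pics/s13c.png

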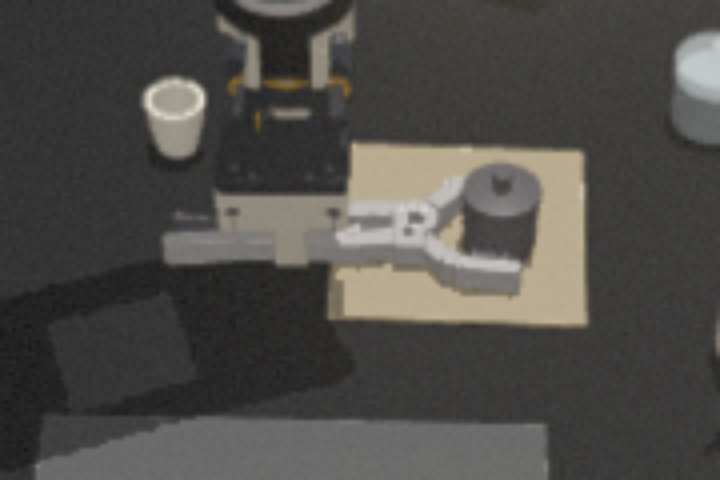

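Call:
send_rows([
  [0,0,0],
  [0,0,0],
  [0,0,0],
  [0,0,0],
  [0,0,0],
], twist=[0,0,0,0,0], fingers=1, squeeze=45)

```text
clock: 16.25
position: [0.4769, 0.2416, 0.0061]
orientation: [3.13, -0.02, 0.02]
wrist_force: [-1.4, -1.0, 0.2]
width: 0.377
```

Call:
send_rows([
  [0,0,0],
  [0,0,0],
  [0,0,0],
  [0,0,0],
  [0,0,0],
], twist=[0,0,0,0,0], fingers=-0.2)

```text
clock: 16.75
position: [0.4783, 0.242, 0.0065]
orientation: [3.131, -0.018, 0.025]
wrist_force: [-0.7, -0.0, 0.1]
width: 0.599
```

Run:
```python
from meas import *
st=readout.observe()
print(np.round(Rn.from_rotvec(st["orientation"]).as_matrix()[:,2],3), st["position"],yaw(st))
im=vision.get_image("wrist"); cv2.imwrite("pics/w14.png",im["pixels"])
```

```text
[ 0.016 -0.011 -1.   ] [0.47828947 0.24199072 0.00652549] -0.011712702230693355
```

View pics/w14.png

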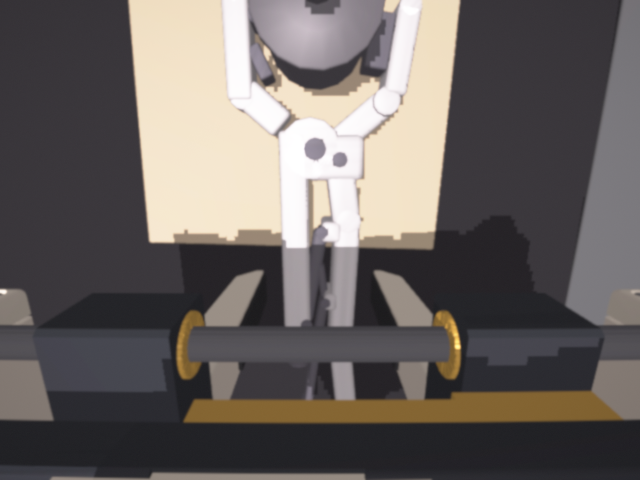

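The fingers are open and the handles stay parallel, so the pliers are locked. Next I'll re-grip at the pivot housing.

Call:
send_rows([
  [0,0,-0.02],
  [0,0,-0.03],
  [0.015,0,-0.03],
  [0.02,0,0],
  [0.02,0,0],
  [0,0,0],
  [0,0,0],
], twist=[0,0,0,0,0,0,0], fingers=-0.5)

```text
clock: 17.5
position: [0.532, 0.2421, 0.09]
orientation: [3.13, -0.017, 0.021]
wrist_force: [0.9, 0.9, -1.8]
width: 0.75
```

Run:
```python
from meas import *
st=readout.observe()
print(np.round(Rn.from_rotvec(st["orientation"]).as_matrix()[:,2],3), st["position"],yaw(st))
look("15",["crucible_mid","pliers_jaws","pliers_pivot","pliers_fixed"],[.026]+[.013]*4)
im=vision.get_image("side"); cv2.imwrite("pics/s15c.png",cv2.resize(im["pixels"][120:240,220:400],None,fx=4,fy=4))
```

```text
[ 0.014 -0.011 -1.   ] [0.5320088  0.24208716 0.08996589] -0.010966118825135101
wrist crucible_mid [317.3 162.3] p0.87 [0.5941 0.2414 0.026 ]
wrist pliers_pivot [315.  223.7] p0.93 [0.5492 0.2435 0.013 ]
wrist pliers_fixed [305.9 317.1] p0.93 [0.4731 0.2517 0.013 ]
```

View pics/wrist_15.png

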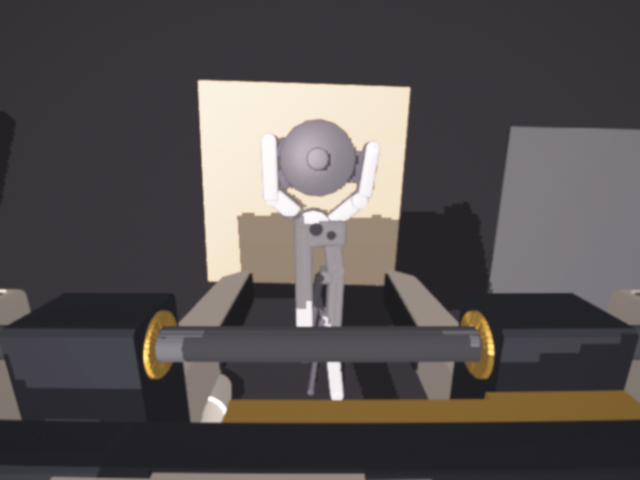

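View pics/s15c.png

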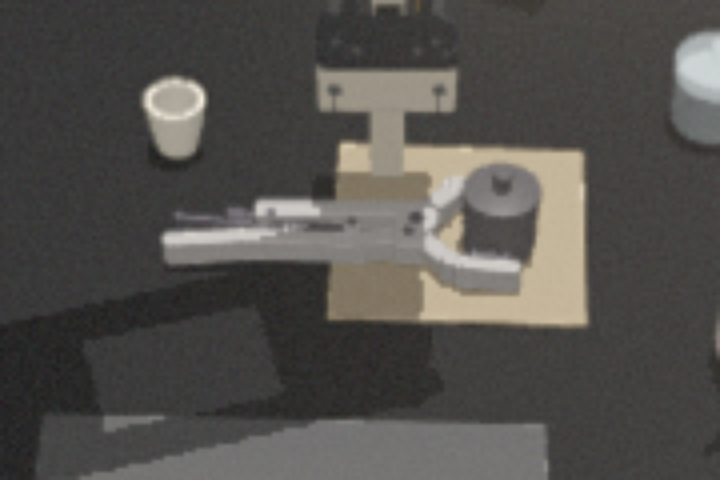

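Call:
send_rows([
  [0.008,0.002,0.02],
  [0,0,0.025],
  [0,0,0.02],
  [0,0,0.008],
  [0,0,0],
], twist=[0,0,0,0,0])

```text
clock: 18.3
position: [0.5403, 0.24, 0.0162]
orientation: [3.131, -0.014, 0.025]
wrist_force: [0.6, -0.0, 0.7]
width: 0.75
```

Run:
```python
from meas import *
plan([.543,.240,.007],-.01)
st=readout.observe(); print(st["position"])
im=vision.get_image("wrist"); cv2.imwrite("pics/w16.png",im["pixels"])
```

```text
yaw0 -0.009 twist_total deg 0.05  off(now axes) [ 0.0025 -0.0001  0.0092]
off(after twist) [0.0027 0.     0.0092]
[0.54033463 0.24004678 0.01619766]
```

View pics/w16.png

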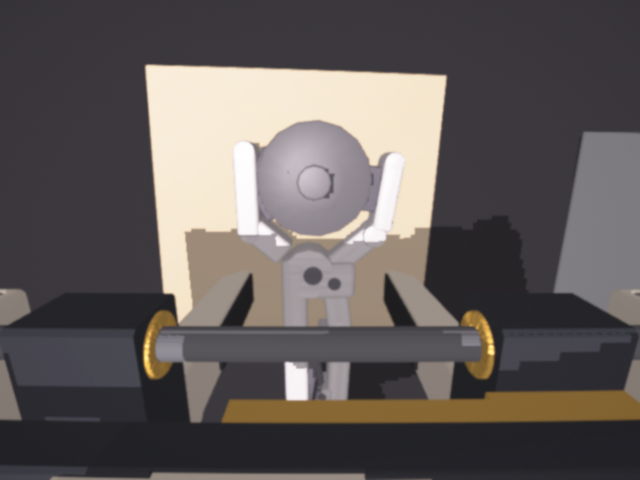

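Call:
send_rows([
  [0.002,0,0.005],
  [0,0,0.004],
  [0,0,0],
], twist=[0,0,0])

```text
clock: 18.65
position: [0.5445, 0.2407, 0.0097]
orientation: [3.132, -0.014, 0.032]
wrist_force: [0.4, -0.2, -0.1]
width: 0.747
```

Call:
send_rows([
  [0,0,0],
  [0,0,0],
  [0,0,0],
  [0,0,0],
  [0,0,0],
  [0,0,0],
  [0,0,0],
], twist=[0,0,0,0,0,0,0], fingers=1, squeeze=50)

```text
clock: 19.35
position: [0.5454, 0.2407, 0.0111]
orientation: [3.132, -0.014, 0.036]
wrist_force: [0.0, 0.0, 0.2]
width: 0.404
```

Call:
send_rows([
  [0,0,-0.005],
  [0,0,-0.01],
  [0,0,-0.015],
  [0,0,-0.02],
  [0,0,-0.01],
  [0,0,0],
  [0,0,0],
], twist=[0,0,0,0,0,0,0])

```text
clock: 20.05
position: [0.5397, 0.2406, 0.071]
orientation: [3.131, -0.014, 0.02]
wrist_force: [-0.2, -0.2, -5.2]
width: 0.405
```

Run:
```python
from meas import *
st=readout.observe()
print(np.round(Rn.from_rotvec(st["orientation"]).as_matrix()[:,2],3), st["position"],yaw(st))
im=vision.get_image("wrist"); cv2.imwrite("pics/w17.png",im["pixels"])
im=vision.get_image("side"); cv2.imwrite("pics/s17c.png",cv2.resize(im["pixels"][100:240,220:400],None,fx=4,fy=4))
```

```text
[ 0.013 -0.011 -1.   ] [0.53970672 0.24064245 0.07096335] -0.008591947126786792
```

View pics/w17.png

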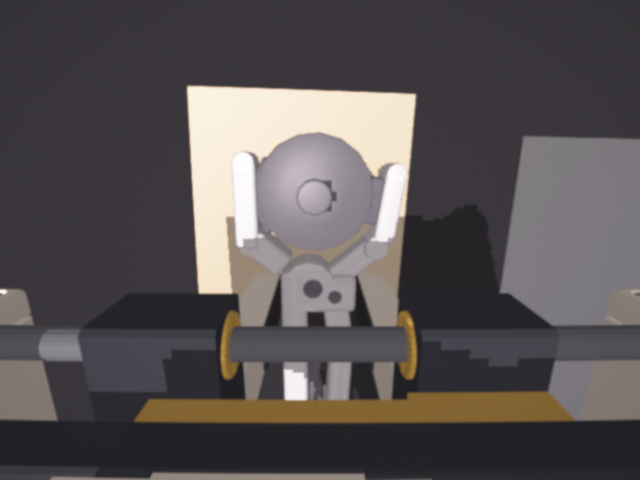

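View pics/s17c.png

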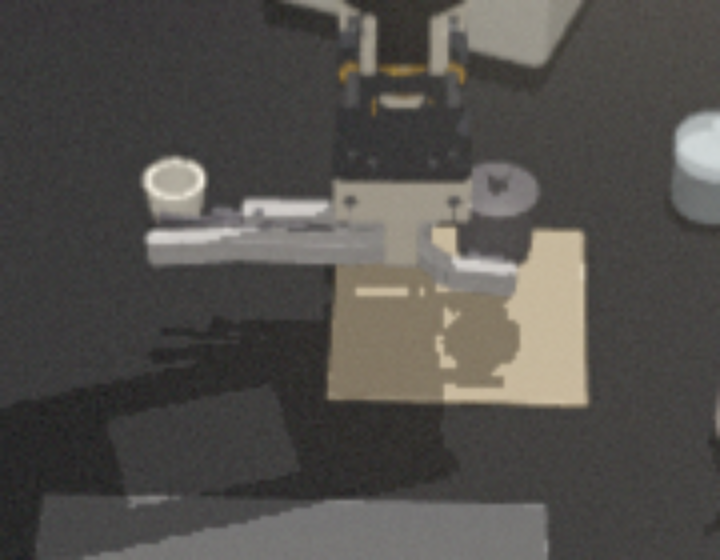

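Call:
send_rows([
  [0,0.01,0],
  [0.001,0.02,0],
  [0.001,0.03,0],
  [0.001,0.03,0],
  [0.001,0.03,0],
  [0.001,0.03,0],
  [0.001,0.03,0],
  [0.001,0.03,0],
  [0.001,0.03,0],
  [0.001,0.03,0],
  [0.001,0.03,0],
  [0.001,0.03,0],
  [0.001,0.03,0],
  [0.001,0.03,0],
  [0.001,0.03,0],
  [0.001,0.03,0],
  [0.001,0.03,0],
  [0.001,0.02,0],
  [0,0.01,0],
  [0,0,0],
], twist=[0,0,0,0,0,0,0,0,0,0,0,0,0,0,0,0,0,0,0,0])

```text
clock: 22.15
position: [0.5384, -0.2992, 0.0625]
orientation: [3.133, -0.015, -0.019]
wrist_force: [-0.2, 0.8, -5.5]
width: 0.405
```

Run:
```python
from meas import *
st=readout.observe()
print(np.round(Rn.from_rotvec(st["orientation"]).as_matrix(),3), st["position"],yaw(st))
look("18",["crucible_mid","plate_top","pliers_pivot"],[.082,.004,.07])
look("18",["plate_top"],[.004],cams=("top","side"))
plan([.561,-.278,.071],0)
```

```text
[[ 1.    -0.009 -0.012]
 [-0.009 -1.    -0.009]
 [-0.012  0.009 -1.   ]] [ 0.53837509 -0.29921843  0.06245128] -0.009449222483846572
wrist crucible_mid [316.2 189.1] p0.87 [ 0.5909 -0.2985  0.082 ]
wrist pliers_pivot [310.7 281.4] p0.79 [ 0.5427 -0.2953  0.07  ]
top plate_top [420.9 211.2] p0.93 [ 0.5917 -0.2706  0.004 ]
side plate_top [251.2 365.5] p0.57 [ 0.4094 -0.2564  0.004 ]
yaw0 -0.006 twist_total deg -0.36  off(now axes) [ 0.0216 -0.019  -0.0083]
off(after twist) [ 0.0219 -0.0189 -0.0079]
```

View pics/wrist_18.png

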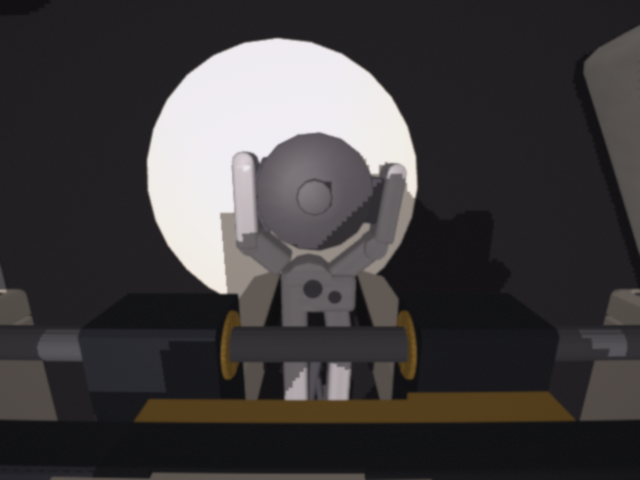

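View pics/side_18.png

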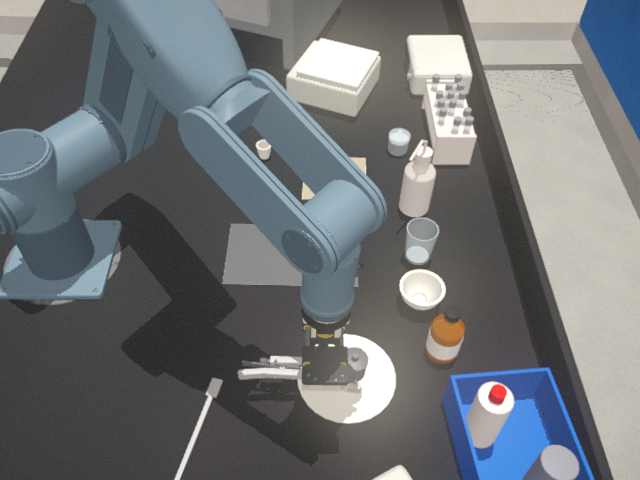

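Run:
```python
from h import *
st=readout.observe(); im=vision.get_image("wrist"); c=cam(im,st)
for uv in ((147,170),(417,168),(280,38)): print(np.round(atz(c,uv,.004),4))
print(np.round(atz(c,(313,190),.098),4), st["position"])
```

```text
[ 0.5958 -0.1845  0.004 ]
[ 0.5958 -0.3634  0.004 ]
[ 0.6734 -0.2752  0.004 ]
[ 0.5932 -0.2948  0.098 ] [ 0.53914213 -0.29694867  0.06314903]
```

Call:
send_rows([
  [0.006,-0.007,0],
  [0.006,-0.008,0],
  [0.006,-0.007,0.005],
  [0,0,0.01],
  [0,0,0.012],
  [0,0,0.01],
  [0,0,0.005],
  [0,0,0],
  [0,0,0],
], twist=[0,0,0,0,0,0,0,0,0])

```text
clock: 23.5
position: [0.5579, -0.2718, 0.0153]
orientation: [3.134, -0.007, -0.022]
wrist_force: [-0.1, 1.2, -4.5]
width: 0.4
```

Run:
```python
from meas import *
st=readout.observe()
print(np.round(Rn.from_rotvec(st["orientation"]).as_matrix()[:,2],3), st["position"],yaw(st))
im=vision.get_image("side"); cv2.imwrite("pics/s19c.png",cv2.resize(im["pixels"][300:440,220:420],None,fx=4,fy=4))
```

```text
[-0.014 -0.007 -1.   ] [ 0.55789947 -0.27179924  0.01527386] -0.004755046578603947
```

View pics/s19c.png

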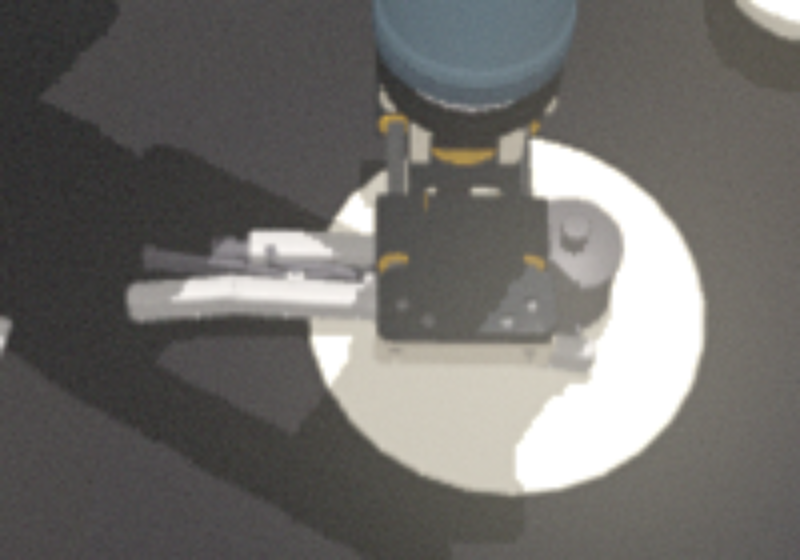

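Call:
send_rows([
  [0,0,0.002],
  [0,0,0.002],
  [0,0,0],
], twist=[0,0,0])

```text
clock: 23.85
position: [0.5583, -0.2726, 0.0127]
orientation: [3.133, -0.008, -0.019]
wrist_force: [-0.5, 1.2, -2.5]
width: 0.399
```

Call:
send_rows([
  [0,0,0.002],
  [0,0,0],
], twist=[0,0])

```text
clock: 24.05
position: [0.5585, -0.2729, 0.0119]
orientation: [3.132, -0.008, -0.018]
wrist_force: [-2.1, 0.9, -1.6]
width: 0.406
```

Call:
send_rows([
  [0,0,0.001],
  [0,0,0],
  [0,0,0],
], twist=[0,0,0])

```text
clock: 24.35
position: [0.5585, -0.2729, 0.0118]
orientation: [3.132, -0.008, -0.017]
wrist_force: [-2.6, 0.9, -0.6]
width: 0.404
```

Call:
send_rows([
  [0,0,0],
  [0,0,0],
  [0,0,0],
  [0,0,0],
], twist=[0,0,0,0], fingers=-0.2)

```text
clock: 24.75
position: [0.5609, -0.2748, 0.0131]
orientation: [3.128, -0.008, -0.009]
wrist_force: [-0.5, -0.3, 0.0]
width: 0.596
```

Call:
send_rows([
  [0,0,-0.02],
  [0,0,-0.03],
  [0,0,-0.03],
  [-0.02,0,0],
  [-0.02,0,0],
  [0,0,0],
  [0,0,0],
], twist=[0,0,0,0,0,0,0])

```text
clock: 25.45
position: [0.5229, -0.2748, 0.0975]
orientation: [3.125, -0.008, -0.002]
wrist_force: [-0.3, 0.2, -0.3]
width: 0.598
```

Run:
```python
from meas import *
st=readout.observe()
print(np.round(Rn.from_rotvec(st["orientation"]).as_matrix()[:,2],3), st["position"],yaw(st))
look("20",["crucible_mid","pliers_pivot","pliers_fixed","pliers_tail","pliers_grip"],[.026]+[.013]*4)
im=vision.get_image("side"); cv2.imwrite("pics/s20c.png",cv2.resize(im["pixels"][300:440,220:420],None,fx=4,fy=4))
```

```text
[-0.002 -0.016 -1.   ] [ 0.52290707 -0.27475188  0.09750667] -0.0053018956729922375
wrist crucible_mid [308.5 124.3] p0.83 [ 0.609  -0.2697  0.026 ]
wrist pliers_pivot [304.8 194.7] p0.91 [ 0.5597 -0.2662  0.013 ]
wrist pliers_grip [325.4 287.9] p0.56 [ 0.4842 -0.2818  0.013 ]
```

View pics/wrist_20.png

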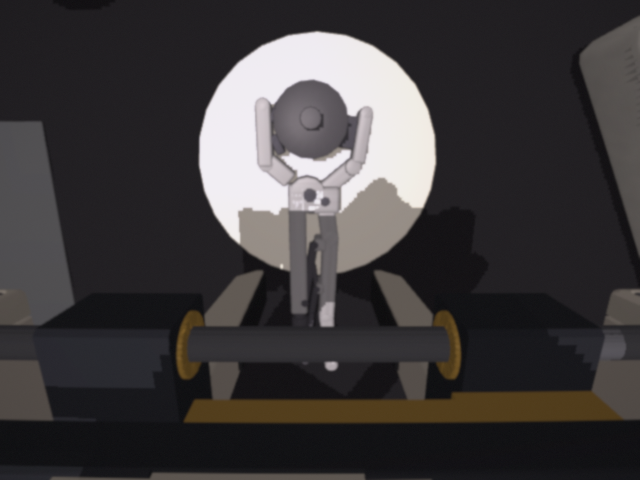

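View pics/s20c.png

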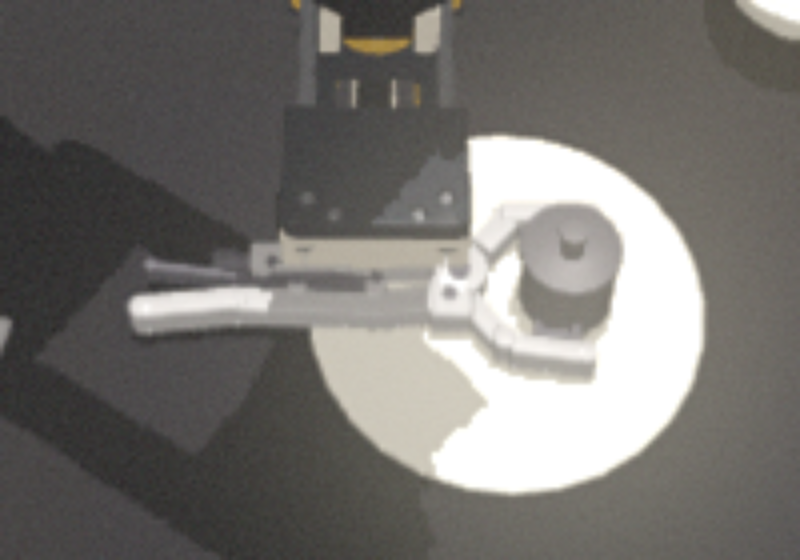

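Call:
send_rows([
  [-0.02,0,0],
  [-0.03,0,0],
  [-0.03,0,0],
  [-0.01,0,0],
  [0,0,0],
  [0,0,0],
], twist=[0,0,0,0,0,0])

```text
clock: 26.4
position: [0.4329, -0.2741, 0.0959]
orientation: [3.126, -0.005, -0.002]
wrist_force: [0.1, -0.3, 0.6]
width: 0.598
```

Run:
```python
from meas import *
st=readout.observe()
print(np.round(Rn.from_rotvec(st["orientation"]).as_matrix()[:,2],3), st["position"],yaw(st))
look("21",["crucible_mid","pliers_pivot","pliers_fixed","pliers_tail","pliers_grip"],[.026]+[.013]*4)
```

```text
[-0.002 -0.016 -1.   ] [ 0.43290456 -0.27414375  0.09594663] -0.003021281627185765
wrist pliers_pivot [306.5  59.2] p0.59 [ 0.5621 -0.2678  0.013 ]
wrist pliers_fixed [297.8 172.3] p0.88 [ 0.4863 -0.2606  0.013 ]
wrist pliers_tail [298.2 172.8] p0.42 [ 0.486  -0.2609  0.013 ]
wrist pliers_grip [328.2 175.8] p0.75 [ 0.4837 -0.2829  0.013 ]
```

View pics/wrist_21.png

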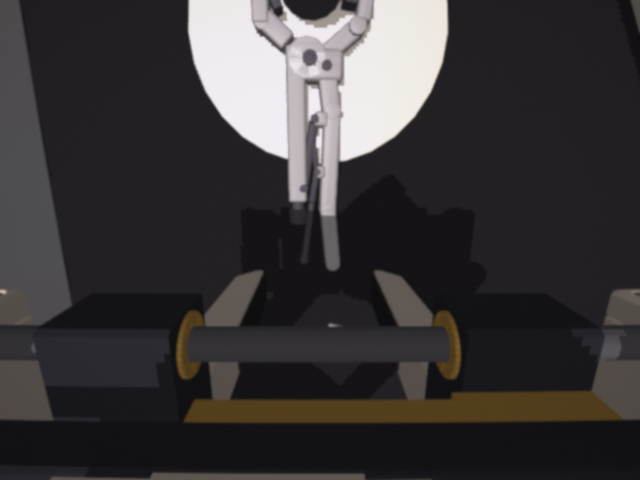

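Run:
```python
from h import *
st=readout.observe(); im=vision.get_image("wrist"); c=cam(im,st)
cv2.imwrite("pics/w21c.png",cv2.resize(im["pixels"][160:300,220:420],None,fx=4,fy=4))
for n,uv in dict(tailend=(305,263),tail=(306,250),tailL=(303,250),handleR=(339,250),handleend=(333,270),screw=(298,222),pivot=(309.5,57)).items(): print(n,np.round(atz(c,uv,.02),4))
```

```text
tailend [ 0.4184 -0.2647  0.02  ]
tail [ 0.4288 -0.2656  0.02  ]
tailL [ 0.4288 -0.2634  0.02  ]
handleR [ 0.4286 -0.2906  0.02  ]
handleend [ 0.4126 -0.2862  0.02  ]
screw [ 0.4504 -0.2599  0.02  ]
pivot [ 0.5613 -0.2693  0.02  ]
```

View pics/w21c.png

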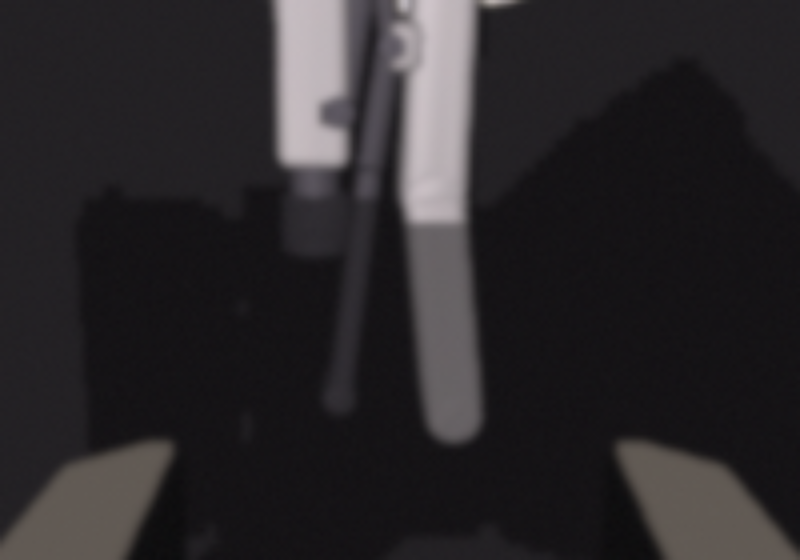

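Call:
send_rows([
  [-0.003,0.003,0.02],
  [0,0,0.025],
  [0,0,0.02],
  [0,0,0.01],
  [0,0,0],
  [0,0,0],
], twist=[0,0,0,0,0,0])

```text
clock: 27.35
position: [0.4321, -0.2791, 0.0196]
orientation: [3.124, -0.0, 0.001]
wrist_force: [-0.9, 0.3, 0.5]
width: 0.597
```

Run:
```python
from h import *
plan([.430,-.277,.008],0)
st=readout.observe(); im=vision.get_image("wrist"); c=cam(im,st)
cv2.imwrite("pics/w22.png",im["pixels"])
```

```text
yaw0 -0.000 twist_total deg -0.01  off(now axes) [-0.0021 -0.0023  0.0115]
off(after twist) [-0.0021 -0.0021  0.0116]
```

View pics/w22.png

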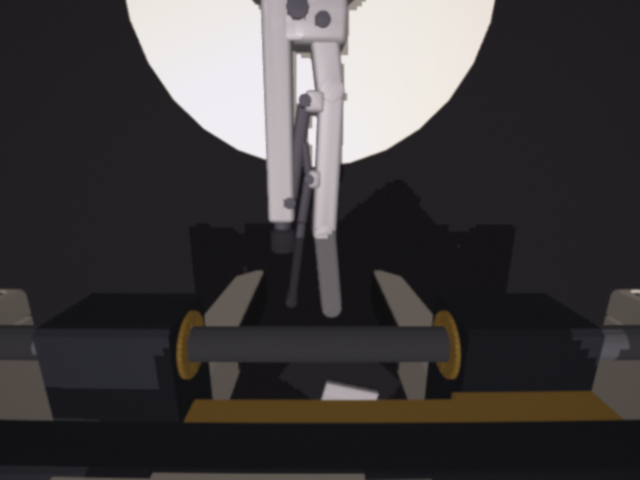

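Call:
send_rows([
  [0,-0.002,0.006],
  [0,0,0.006],
  [0,0,0],
], twist=[0,0,0])

```text
clock: 27.7
position: [0.4335, -0.2783, 0.0089]
orientation: [3.12, -0.0, 0.006]
wrist_force: [-0.6, -0.2, 0.2]
width: 0.601
```

Call:
send_rows([
  [0,0,0],
  [0,0,0],
  [0,0,0],
  [0,0,0],
], twist=[0,0,0,0], fingers=0.34, squeeze=15)

```text
clock: 28.1
position: [0.4338, -0.2786, 0.0094]
orientation: [3.12, -0.0, 0.007]
wrist_force: [-0.0, 0.5, 0.1]
width: 0.345
```

Run:
```python
from h import *
st=readout.observe(); im=vision.get_image("wrist"); c=cam(im,st); print(st["position"],yaw(st))
cv2.imwrite("pics/w23.png",im["pixels"])
```

```text
[ 0.4338106  -0.27859947  0.00942571] -2.1867395942811383e-06
```

View pics/w23.png

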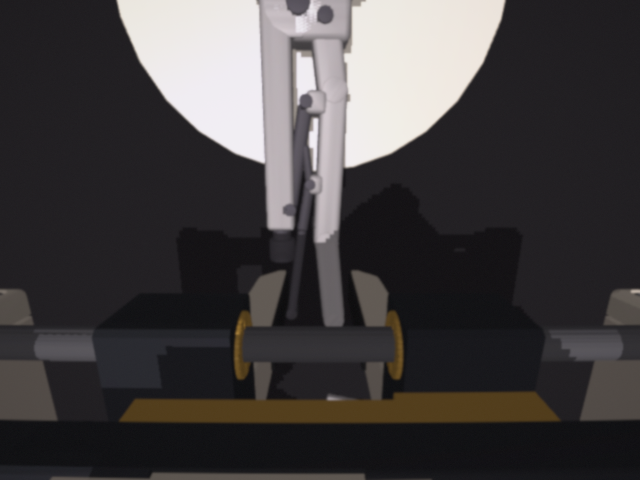

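Call:
send_rows([
  [0,0.001,0],
  [0,0,0],
], twist=[0,0], fingers=0.48)

```text
clock: 28.35
position: [0.4336, -0.2795, 0.0094]
orientation: [3.12, 0.0, 0.007]
wrist_force: [-1.1, -1.4, -0.7]
width: 0.264
```

Call:
send_rows([
  [0,0.002,0],
  [0,0,0],
], twist=[0,0], fingers=0.58)

```text
clock: 28.55
position: [0.4335, -0.282, 0.0095]
orientation: [3.119, 0.001, 0.006]
wrist_force: [-0.3, -0.6, -0.4]
width: 0.214
```

Run:
```python
from h import *
st=readout.observe(); im=vision.get_image("wrist"); c=cam(im,st); print(st["position"],yaw(st))
cv2.imwrite("pics/w24.png",im["pixels"])
```

```text
[ 0.43351922 -0.28196876  0.0094542 ] 0.0004973819164488301
```

View pics/w24.png

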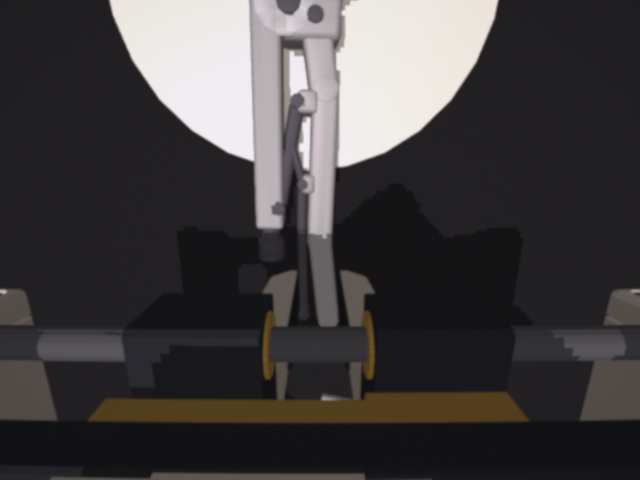

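Call:
send_rows([
  [0,0.002,0],
  [0,0,0],
], twist=[0,0], fingers=0.7)

```text
clock: 28.8
position: [0.4333, -0.2839, 0.0093]
orientation: [3.12, 0.001, 0.006]
wrist_force: [-0.1, -0.4, -1.8]
width: 0.16
```

Run:
```python
from h import *
st=readout.observe(); im=vision.get_image("wrist"); c=cam(im,st); print(st["position"],yaw(st))
cv2.imwrite("pics/w25.png",im["pixels"])
```

```text
[ 0.43333378 -0.28391689  0.0093293 ] 0.0005609473379066235
```

View pics/w25.png

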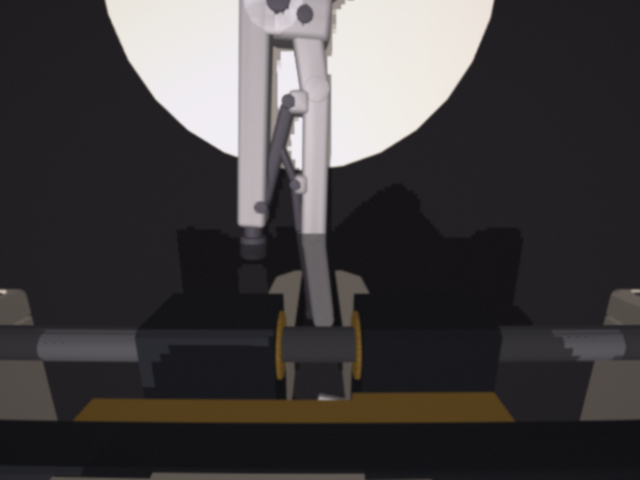

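Call:
send_rows([
  [0,0.003,0],
  [0,0.003,0],
  [0,0.003,0],
  [0,0,0],
  [0,0,0],
  [0,0,0],
  [0,0,0],
], twist=[0,0,0,0,0,0,0], fingers=-1)

```text
clock: 29.55
position: [0.434, -0.2941, 0.01]
orientation: [3.119, -0.0, 0.008]
wrist_force: [-1.0, -0.1, 0.5]
width: 0.708
```

Run:
```python
from h import *
st=readout.observe(); im=vision.get_image("wrist"); c=cam(im,st); print(st["position"],yaw(st))
cv2.imwrite("pics/w26.png",im["pixels"])
im=vision.get_image("side"); cv2.imwrite("pics/s26c.png",cv2.resize(im["pixels"][300:440,200:400],None,fx=4,fy=4))
```

```text
[ 0.43397678 -0.29414276  0.00996932] -0.00023523253618812918
```

View pics/w26.png

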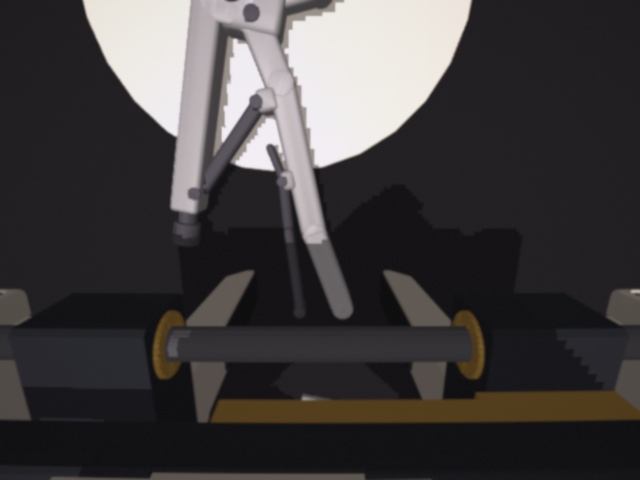

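View pics/s26c.png

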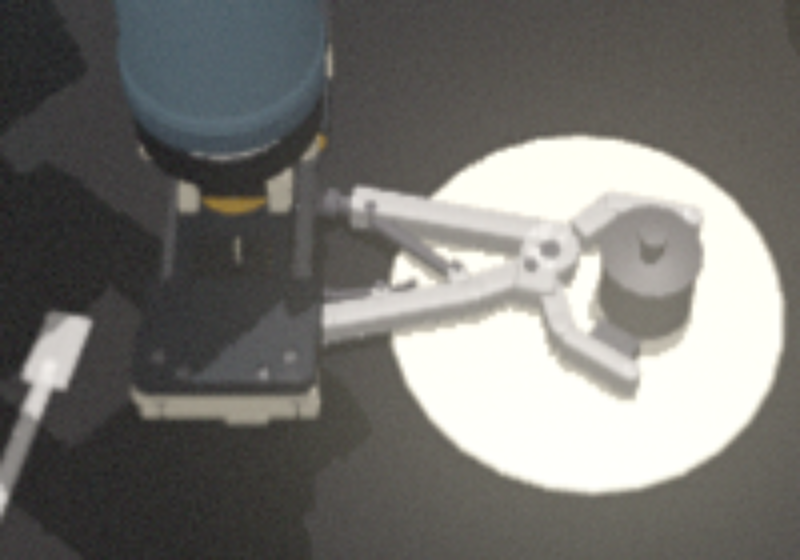

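The lock has let go: the pliers are open and the crucible stands on the plate. I'll rise and measure for the retrieval.

Call:
send_rows([
  [0,0,-0.02],
  [0,0,-0.03],
  [0,0,-0.03],
  [0.03,0,-0.01],
  [0.03,-0.006,0],
  [0.03,-0.006,0],
  [0.02,0,0],
  [0,0,0],
  [0,0,0],
], twist=[0,0,0,0,0,0,0,0,0])

```text
clock: 30.55
position: [0.5459, -0.278, 0.1033]
orientation: [3.121, -0.001, 0.006]
wrist_force: [0.1, 0.5, -0.2]
width: 1.003
```

Run:
```python
from meas import *
st=readout.observe()
print(np.round(Rn.from_rotvec(st["orientation"]).as_matrix()[:,2],3), st["position"],yaw(st))
look("27",["crucible_mid","pliers_pivot","pliers_fixed","pliers_grip"],[.026]+[.013]*4)
```

```text
[ 0.004 -0.021 -1.   ] [ 0.54594916 -0.27799417  0.10334129] -0.0007357401582215955
wrist crucible_mid [308.9 158.4] p0.97 [ 0.6098 -0.2729  0.026 ]
wrist pliers_pivot [288.4 213.7] p0.87 [ 0.5677 -0.2566  0.013 ]
wrist pliers_fixed [265.  298.9] p0.82 [ 0.496  -0.2355  0.013 ]
wrist pliers_grip [325.5 308.8] p0.64 [ 0.4865 -0.286   0.013 ]
```

View pics/wrist_27.png

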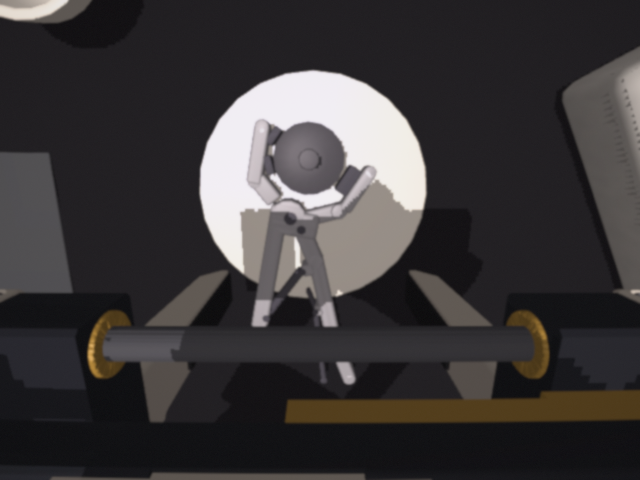

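Run:
```python
from h import *
st=readout.observe(); im=vision.get_image("wrist"); c=cam(im,st); cv2.imwrite("pics/a27.png",im["pixels"])
p=atz(c,(290.5,217),.022); print(p, atz(c,(308,158),.05))
overlay("pics/a27.png","pics/ov27.png",c,p,-.165,.022,crop=(200,90,420,340))
im=cv2.imread("pics/ov27.png"); cv2.imwrite("pics/ov27.png",cv2.resize(im,None,fx=1.2,fy=1.2))
```

```text
[ 0.56616675 -0.25937238  0.022     ] [ 0.6098571  -0.27321878  0.05      ]
```

View pics/ov27.png

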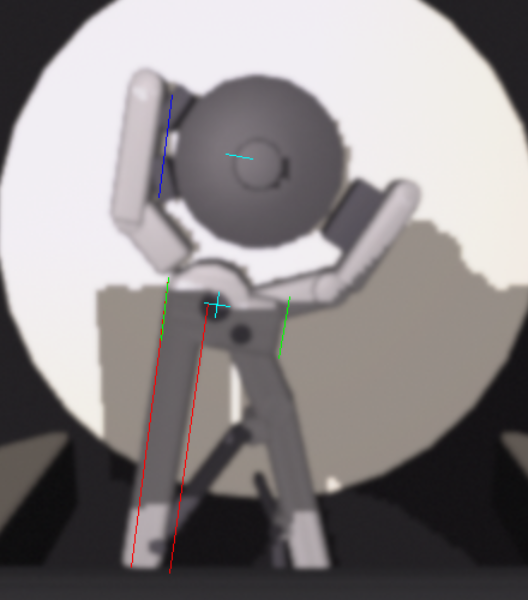

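Call:
send_rows([
  [0,0,0],
  [0,0,0],
  [0,0,0],
], twist=[5,5.3,0])

```text
clock: 31.15
position: [0.544, -0.2793, 0.1042]
orientation: [3.107, -0.296, 0.009]
wrist_force: [0.2, 0.2, 0.3]
width: 0.997
```

Run:
```python
from h import *
plan([.5596,-.2613,.009],-.18)
```

```text
yaw0 -0.190 twist_total deg -0.56  off(now axes) [ 0.0112 -0.0225  0.0948]
off(after twist) [ 0.0122 -0.0205  0.0952]
```

Call:
send_rows([
  [0.006,-0.011,0.01],
  [0.005,-0.01,0.015],
  [0,0,0.02],
  [0,0,0.02],
  [0,0,0.01],
  [0,0,0],
  [0,0,0],
], twist=[0,0,0,0,0,0,0])

```text
clock: 31.85
position: [0.5605, -0.2568, 0.0212]
orientation: [3.111, -0.279, 0.006]
wrist_force: [-0.0, 0.1, -0.4]
width: 0.999
```

Run:
```python
from h import *
plan([.5596,-.2613,.009],-.18)
st=readout.observe(); im=vision.get_image("wrist"); cv2.imwrite("pics/w28.png",im["pixels"])
print(np.round(Rn.from_rotvec(st["orientation"]).as_matrix()[:,2],3), st["position"])
```

```text
yaw0 -0.179 twist_total deg 0.06  off(now axes) [-0.0001  0.0043  0.0123]
off(after twist) [-0.0001  0.0046  0.0122]
[ 0.002 -0.018 -1.   ] [ 0.56049671 -0.25682971  0.021221  ]
```

View pics/w28.png

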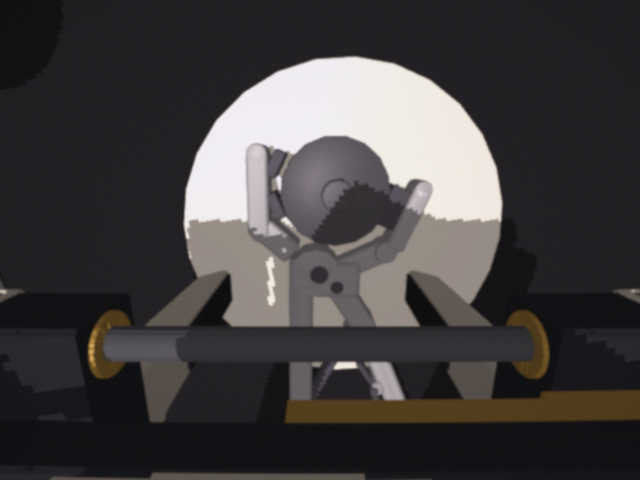

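Call:
send_rows([
  [0,0.0035,0.004],
  [0,0,0.005],
  [0,0,0.003],
  [0,0,0],
], twist=[0,0,0,0])

```text
clock: 32.3
position: [0.5614, -0.2622, 0.011]
orientation: [3.109, -0.28, 0.012]
wrist_force: [0.5, -0.4, 0.0]
width: 1.001
```

Call:
send_rows([
  [0,0,0],
  [0,0,0],
  [0,0,0],
  [0,0,0],
  [0,0,0],
  [0,0,0],
  [0,0,0],
  [0,0,0],
  [0,0,0],
], twist=[0,0,0,0,0,0,0,0,0], fingers=1, squeeze=35)

```text
clock: 33.2
position: [0.5618, -0.2621, 0.0118]
orientation: [3.109, -0.28, 0.014]
wrist_force: [0.3, -0.7, 0.2]
width: 0.401
```

Run:
```python
from h import *
st=readout.observe(); im=vision.get_image("wrist"); cv2.imwrite("pics/w29.png",im["pixels"])
print(np.round(Rn.from_rotvec(st["orientation"]).as_matrix()[:,2],3), st["position"],yaw(st))
```

```text
[ 0.007 -0.021 -1.   ] [ 0.56176819 -0.26211407  0.01181765] -0.17964940395838758
```

View pics/w29.png

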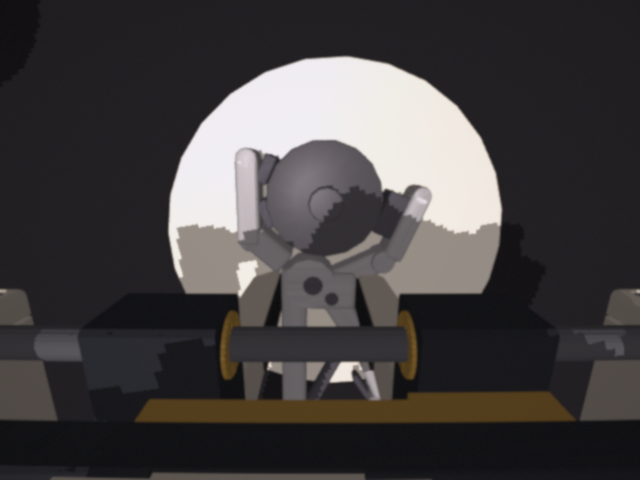

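Call:
send_rows([
  [0,0,-0.002],
  [0,0,-0.002],
  [-0.008,0,0],
  [-0.012,0,0],
  [-0.015,0,0],
  [-0.015,0,0],
  [-0.015,0,0],
  [-0.015,0,0],
  [-0.01,0,0],
  [0,0,0],
], twist=[0,0,0,0,0,0,0,0,0,0])

```text
clock: 34.25
position: [0.4639, -0.2426, 0.0121]
orientation: [3.112, -0.279, 0.003]
wrist_force: [-0.2, -0.1, -4.5]
width: 0.405
```

Run:
```python
from meas import *
st=readout.observe()
print(np.round(Rn.from_rotvec(st["orientation"]).as_matrix()[:,2],3), st["position"],yaw(st))
look("30",["crucible_mid"],[.026],cams=("wrist","side","top"))
im=cv2.imread("pics/side_30.png"); cv2.imwrite("pics/s30c.png",cv2.resize(im[280:460,180:420],None,fx=3,fy=3))
```

```text
[ 0.    -0.017 -1.   ] [ 0.46386992 -0.24256592  0.01206496] -0.1788645492618804
side crucible_mid [359.8 367.8] p0.57 [ 0.6074 -0.2732  0.026 ]
top crucible_mid [425.8 203.6] p0.77 [ 0.6063 -0.2775  0.026 ]
```

View pics/s30c.png

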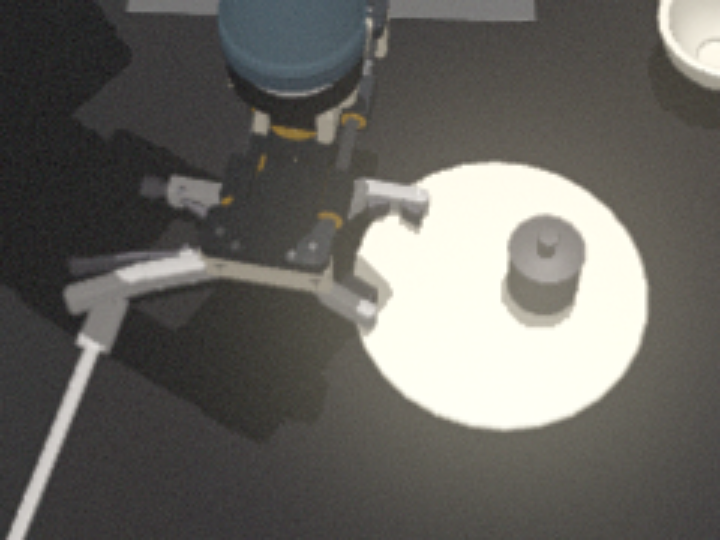

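Call:
send_rows([
  [0,0,-0.015],
  [0,0,-0.02],
  [0,0,-0.02],
  [0,0,-0.01],
  [0,-0.015,0],
  [0,-0.025,0],
  [0,-0.03,0],
  [0,-0.03,0],
  [0,-0.03,0],
  [0,-0.03,0],
  [0,-0.03,0],
  [0,0,0],
  [0,0,0],
  [0,0,0],
  [0,0,0],
], twist=[0,0,0,0,0,0,0,0,0,0,0,-7,-7,0,0])

```text
clock: 36.05
position: [0.4972, -0.0366, 0.0661]
orientation: [3.131, 0.114, -0.017]
wrist_force: [0.1, -0.0, -4.2]
width: 0.404
```

Run:
```python
from meas import *
st=readout.observe()
print(np.round(Rn.from_rotvec(st["orientation"]).as_matrix()[:,2],3), st["position"],yaw(st))
look("31",["mat_top"],[.002],cams=("wrist",))
plan([.509,.015,.065],.06)
```

```text
[-0.01  -0.009 -1.   ] [ 0.49722443 -0.03661066  0.0660539 ] 0.07250122744238902
yaw0 0.073 twist_total deg 0.72  off(now axes) [ 0.0155 -0.0511  0.0006]
off(after twist) [ 0.0148 -0.0513  0.0012]
```

View pics/wrist_31.png

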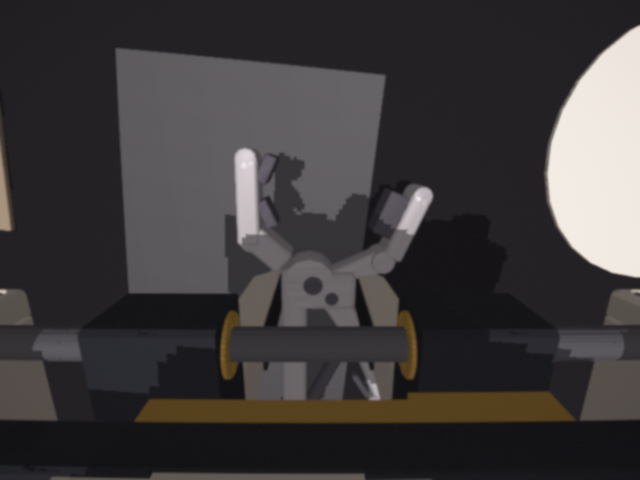

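Call:
send_rows([
  [0.005,-0.015,0],
  [0.005,-0.02,0],
  [0.005,-0.017,0],
  [0,0,0.01],
  [0,0,0.015],
  [0,0,0.015],
  [0,0,0.008],
  [0,0,0],
  [0,0,0],
], twist=[0,0,0,0,0,0,0,0,0])

```text
clock: 37.05
position: [0.5088, 0.0124, 0.0144]
orientation: [3.13, 0.084, -0.015]
wrist_force: [-0.5, 0.5, -4.5]
width: 0.4
```

Run:
```python
from meas import *
st=readout.observe()
print(np.round(Rn.from_rotvec(st["orientation"]).as_matrix()[:,2],3), st["position"],yaw(st))
im=vision.get_image("side"); cv2.imwrite("pics/s32.png",im["pixels"])
```

```text
[-0.01  -0.011 -1.   ] [0.50883422 0.012439   0.01440356] 0.05355890561817026
```

View pics/s32.png

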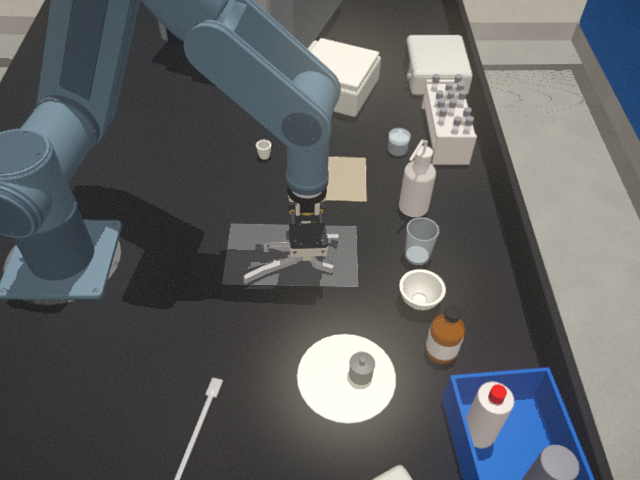

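Call:
send_rows([
  [0,0,0.002],
  [0,0,0.002],
  [0,0,0],
], twist=[0,0,0])

```text
clock: 37.4
position: [0.5101, 0.0118, 0.0117]
orientation: [3.129, 0.083, -0.011]
wrist_force: [0.3, -0.7, -4.0]
width: 0.404
```

Call:
send_rows([
  [0,0,0.001],
  [0,0,0],
  [0,0,0],
], twist=[0,0,0])

```text
clock: 37.7
position: [0.5105, 0.0118, 0.0111]
orientation: [3.129, 0.083, -0.009]
wrist_force: [-0.2, -0.2, -5.0]
width: 0.403
```

Call:
send_rows([
  [0,0,0.0015],
  [0,0,0.001],
  [0,0,0],
], twist=[0,0,0])

```text
clock: 38.0
position: [0.5107, 0.0118, 0.0103]
orientation: [3.128, 0.084, -0.007]
wrist_force: [0.1, -0.2, -1.9]
width: 0.402
```

Call:
send_rows([
  [0,0,0.001],
  [0,0,0],
], twist=[0,0])

```text
clock: 38.2
position: [0.5108, 0.0119, 0.0101]
orientation: [3.128, 0.084, -0.006]
wrist_force: [-2.2, 0.7, -0.1]
width: 0.402
```

Load is off the wrist, so the pliers are on the mat. I'll open and rise.

Call:
send_rows([
  [0,0,0],
  [0,0,0],
  [0,0,0],
  [0,0,0],
  [0,0,0],
  [0,0,0],
], twist=[0,0,0,0,0,0], fingers=-0.6)

```text
clock: 38.8
position: [0.5126, 0.0114, 0.0103]
orientation: [3.127, 0.084, -0.001]
wrist_force: [-0.1, -0.1, -0.2]
width: 0.799
```

Call:
send_rows([
  [0,0,-0.015],
  [0,0,-0.03],
  [0,0,-0.04],
  [0,0,-0.04],
  [0,0,0],
  [0,0,0],
], twist=[0,0,0,0,0,0])

```text
clock: 39.4
position: [0.5115, 0.0132, 0.1384]
orientation: [3.128, 0.084, -0.007]
wrist_force: [-0.5, 1.1, 0.7]
width: 0.797
```

Run:
```python
from meas import *
st=readout.observe()
print(np.round(Rn.from_rotvec(st["orientation"]).as_matrix()[:,2],3), st["position"],yaw(st))
look("33",["pliers_pivot","pliers_fixed","pliers_grip","mat_top"],[.011]*3+[.002])
look("33",["crucible_mid","plate_top","pliers_pivot","mat_top","scoop","small_crucible","beaker"],[.026,.004,.011,.002,0,0,0],cams=("top","side"))
```

```text
[-0.004 -0.012 -1.   ] [0.5115176  0.01323419 0.1383509 ] 0.05352216246873108
wrist pliers_pivot [315.9 226.6] p0.86 [0.5137 0.014  0.011 ]
wrist pliers_fixed [304.4 303.1] p0.66 [0.438  0.0211 0.011 ]
wrist pliers_grip [358.6 302.9] p0.59 [ 0.4407 -0.031   0.011 ]
wrist mat_top [310.4 260.4] p0.97 [0.4783 0.0173 0.002 ]
top crucible_mid [423.1 202.7] p0.57 [ 0.6086 -0.2713  0.026 ]
top plate_top [422.8 212.3] p0.57 [ 0.589 -0.275  0.004]
top pliers_pivot [242.8 150.5] p0.53 [0.7458 0.1622 0.011 ]
top mat_top [300.9 260.9] p0.85 [0.4736 0.0207 0.002 ]
top scoop [476.1 325.9] p0.77 [ 0.3183 -0.3906  0.    ]
top small_crucible [173.5 291.3] p0.48 [0.4033 0.3271 0.    ]
top beaker [304.4 148.3] p0.64 [0.7531 0.011  0.    ]
side crucible_mid [357.6 368.9] p0.67 [ 0.6033 -0.2754  0.026 ]
side plate_top [346.6 375.3] p0.59 [ 0.5846 -0.2762  0.004 ]
side pliers_pivot [310.3 250.8] p0.82 [0.5179 0.0156 0.011 ]
side mat_top [292.  253.3] p0.77 [0.4789 0.016  0.002 ]
side scoop [196.5 434.6] p0.56 [ 0.3247 -0.3869  0.    ]
side small_crucible [265.3 154.6] p0.63 [0.4064 0.3359 0.    ]
side beaker [327.7 251.4] p0.72 [0.5553 0.0234 0.    ]
```

View pics/wrist_33.png

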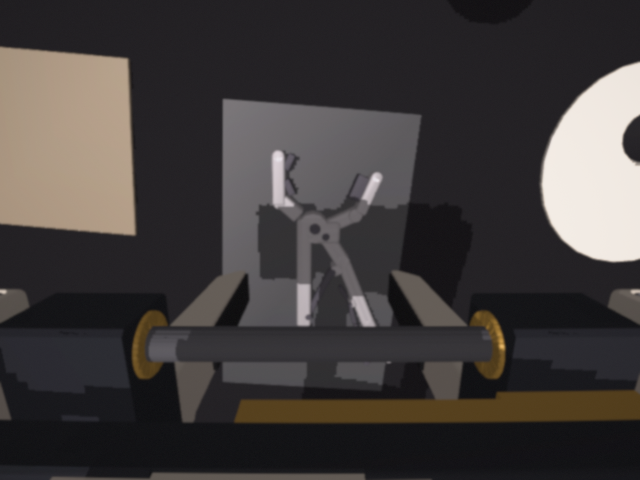

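View pics/side_33.png

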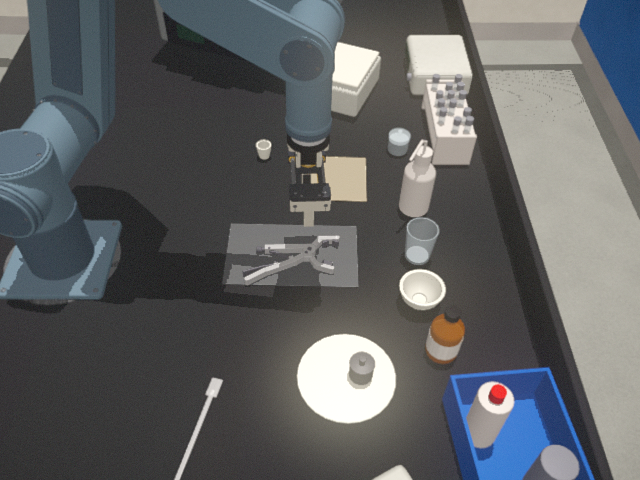

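All checks are good: the pliers lie open and flat on the mat with the pivot about 37 mm from its centre. The crucible stands upright on the plate about 20 mm off centre, and the bystanders haven't moved.

```bash
python3 -c "
from bench import manip
print(manip.close_job())"
```

```text
the job is handed in; nothing more can be done
None
```

I locked the pliers on the crucible, lifted it across and stood it on the round plate. Then I pinched the release lever to free it and laid the opened pliers back on their mat. I handed the job in at about 40 s of the 64 s allowed; no verdict was reported.

**Final checks:**
- **Crucible:** upright at about (0.607, -0.273), roughly 20 mm from the plate's centre.
- **Pliers:** open and flat on the mat, with the pivot at about (0.514, 0.014), roughly 37 mm from the mat's centre.
- **Gripper:** clear of everything at about 0.14 m height, with no load on the wrist.
- **Bystanders:** all stood where they started in the pictures. I re-measured only the scoop, small crucible and beaker, and the good readings agreed to about 10 mm.

**Disagreements:** In the last look the top view reported the pliers' pivot at the wash bottle, and the side view reported the beaker at the pliers. The pictures and the other cameras contradicted both, so I ignored them. I never read the link and lever joints directly. I judged them from the pictures and from the handles staying closed, then springing apart.

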